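Assemble a clutch pack on its splined hub and put the scraper away

ROBOT

A 7-joint arm with a two-finger parallel gripper is mounted at the origin on a cart in front of the work surface, level with it; the furniture and walls round the work are solid. World frame = base frame: x ahead of the robot, y to its left, z up, the work surface at z = 0. Lengths are in mm, angles in rad, forces in N, time in s.
With the tool pointing down it reaches from about 425 to 825 mm from the base axis. Payload 3.6 kg.
Tool frame: the origin (TCP) lies midway between the tips of the shut fingers; the grasp point (between the pads) lies 19 mm behind it; z points along the fingers, y is the line along which they close (so a half turn about z gives the same grasp; the last joint's range is limited). The gripper opens to 93 mm and grips with 3 to 60 N. Pads are 15 mm wide; open, the fingers measure 128 mm over their backs; the gripper's body (75 mm by 188 mm) begins 65 mm behind the grasp point.
Start: joints at [-1.264, 0.615, -0.013, 1.423, 0.008, 1.103, -0.04], TCP at [212.929, 614.104, 218.64] pointing down, gripper open.
Joint ranges: [-3.12, 3.12], [-0.3, 2.06], [-1.34, 1.32], [0.26, 2.42], [-1.36, 4.5], [0.01, 1.98], [-2.84, 2.84]. Speed limits (rad/s): [2.79, 2.79, 3.14, 3.14, 3.14, 3.14, 3.14].

INTERFACE

Orientations are given as a unit quaternion [x, y, z, w].
In Python, from bench import manip gives the robot as it stands.
- The arm moves only by the tool send_rows, never from a script. Its argument "steps" is a list of rows, each a list of 7 numbers: the closure, from 0 (fully open) to 1 (shut), then the shift along the tool's x, y, z in mm, then the turn, a rotation vector about the tool's x, y, z in degrees. In form: [[grip, tx, ty, tz, rx, ry, rz], ...]. A call has exactly 10 rows; each row is the pose to reach, as a shift and turn from the pose commanded when the call began, along the tool's axes at that moment; what a row does not reach only later rows make up. A row lasts 1/8 s, in which the tool goes at most 62.5 mm and 10.7 degrees, less where a joint would pass 70% of its speed; a pose out of reach is approached as far as the arm can. A call with a gripper value outside its range is refused whole. The fingers move at their own pace and stop on an object; the grip force is fixed at half the most. Time passes only in rows, so rows that repeat a pose let the fingers close, or fill a call up. It gives the time, the measured TCP pose, the force, the opening and the grip force at its end, in the units of the state.
- manip.state(): the state, without advancing time (a new reading comes with each control period).
- manip.camera(name): name is "scene" or "top"; returns the picture (480x640x3 uint8, red, green, blue); there is no depth.
- manip.camera_model(name): a dict with "fx", "fy", "cx", "cy" (pixels), "R" (3x3) and "t" (3): a world point X has camera coordinates R X + t. Camera axes: x right, y down, z forward; pixel columns grow to the right and rows downward; lengths in mm; the calibration is good to about 2 mm. A picture is of the moment at which its call begins. camera_model takes no time and is no camera call.
- manip.close_job(): hands the job in; it is judged then, once.
The state is a dict: "time": time; "qpos": joint angles; "joint_velocities": joint speeds; "tau": joint torques, N m; "position": TCP position; "orientation": TCP orientation; "contact_force": force on the tool from outside, world axes, zero at the start; "wrist_torque": the same for the moment, N m; "gripper_width": finger opening in mm; "gripper_force": force on a finger pad.
Only numpy, scipy, OpenCV 4.12 (cv2) and the standard library are available. Lean on these libraries where they do the work, as an engineer would, in place of code of your own. Each camera call takes 0.05 s, during which the arm holds its last target. There are 200 camera calls.

TASK

Assemble the clutch pack: thread all the toothed plates that are there onto the splined hub, a brown-faced friction disc first and then steel plates and friction discs in turn, every friction disc's tab on the side that the red arrow on the hub's base points to and every steel plate's tab on the opposite side, and put the blue pressure plate on top last, all lying flat. Also put the orange scraper away: slide its blade fully home into the slot of its rack, standing on edge as it does now. Do not disturb the mug, the roll of black tape or the tape measure.

Things in the scene. Friction and masses are not known exactly. Their poses are not given: they have to be found in the camera images.
- hub_seat (a point): Fixed clutch hub: point on its axis on the seat of the lowest plate, 32 mm over the table; z up. Grey round base (radius 47, 12 high) with a red arrow along this +x; collar of radius 22.5 up to the seat; above it a post of cross section (two crossed bars 26x8 mm, along x and y) 60 mm high, its top 8 mm tapered. Plates have 1.5 mm play all round.
- friction0_mid (a point): Centre (half-way up) of friction disc 0: dark with brown facings, 8 mm thick, 60 g; round, 54 mm over fine outer teeth, two flats 50 mm apart facing its own +y and -y; cross-shaped bore fits the hub in four directions. Lies flat at the start, z up. One tab, 14 mm wide, along +x to 41 mm from the centre. Two or three of the friction discs are present in a run.
- friction1_mid (a point): Centre (half-way up) of friction disc 1: dark with brown facings, 8 mm thick, 60 g; round, 54 mm over fine outer teeth, two flats 50 mm apart facing its own +y and -y; cross-shaped bore fits the hub in four directions. Lies flat at the start, z up. One tab, 14 mm wide, along +x to 41 mm from the centre. Two or three of the friction discs are present in a run.
- friction2_mid (a point): Centre (half-way up) of friction disc 2: dark with brown facings, 8 mm thick, 60 g; round, 54 mm over fine outer teeth, two flats 50 mm apart facing its own +y and -y; cross-shaped bore fits the hub in four directions. Lies flat at the start, z up. One tab, 14 mm wide, along +x to 41 mm from the centre. Two or three of the friction discs are present in a run.
- steel0_mid (a point): Centre (half-way up) of steel plate 0: bare bright metal, 8 mm thick, 70 g; round, 54 mm over fine outer teeth, two flats 50 mm apart facing its own +y and -y; cross-shaped bore fits the hub in four directions. Lies flat at the start, z up. One tab, 14 mm wide, along +x to 41 mm from the centre.
- steel1_mid (a point): Centre (half-way up) of steel plate 1: bare bright metal, 8 mm thick, 70 g; round, 54 mm over fine outer teeth, two flats 50 mm apart facing its own +y and -y; cross-shaped bore fits the hub in four directions. Lies flat at the start, z up. One tab, 14 mm wide, along +x to 41 mm from the centre.
- friction0_tab (a point): Middle of the tab of friction0, 34 mm from the plate's centre along its own +x; same axes as the plate.
- friction1_tab (a point): Middle of the tab of friction1, 34 mm from the plate's centre along its own +x; same axes as the plate.
- friction2_tab (a point): Middle of the tab of friction2, 34 mm from the plate's centre along its own +x; same axes as the plate.
- steel0_tab (a point): Middle of the tab of steel0, 34 mm from the plate's centre along its own +x; same axes as the plate.
- steel1_tab (a point): Middle of the tab of steel1, 34 mm from the plate's centre along its own +x; same axes as the plate.
- pressure_mid (a point): Centre (half-way up) of the blue pressure plate: 10 mm thick, 90 g, no tab; round, 54 mm over fine outer teeth, two flats 50 mm apart facing its own +y and -y; cross-shaped bore fits the hub in four directions. Lies flat at the start, z up.
- scraper_grip (a point): Centre of the scraper's orange handle (80 mm long, 18 wide, 30 high), which stands on its long edge, underside 15 mm below this point. x runs from handle to blade tip, y across the thickness, z up. The handle's front end (shoulder) is 40 mm ahead. Scraper about 120 g.
- scraper_tip (a point): Tip of the scraper's upright flat steel blade (70 mm long from the handle, 5 mm thick, 24 mm high, lower edge 3 mm above the handle's underside): 110 mm ahead of the handle's centre at the same height; same axes.
- rack_mouth (a point): Fixed scraper rack: middle of the slot's mouth on the slot floor, 6 mm over the table; z up. Slot along +x, 75 mm deep, 8.6 wide (flared to 15 over the first 10), 34 high, roofed, in a plywood block 56 wide, 45 high over the table. The grey base (6 high, 64 wide) reaches 100 mm in front for the handle to stand on. Fully home: shoulder at the block, tip 70 mm past the mouth.
- tape_measure: Yellow and black tape measure, 36x76x58 mm, a bystander; origin under its centre.
- electrical_tape: Black roll of electrical tape, 62 mm across, 19 mm high, a bystander; origin under its centre.
- mug: White mug, 92x127x95 mm, a bystander; origin under its centre.
- carton_corner (a point): Corner nearest the robot of a tall fixed cardboard carton (0.5 m high), at the table: the carton stands to the left of (+y) and beyond (+x) this point, its front face running up to 50 mm nearer the robot (-x) farther left. Keep arm and gripper clear of it; two places where plates may lie are in front of it, so reach them close to the robot.
Not all that is in view belongs to the job. What is shaped like the part that bears pressure_mid but pink is not meant.

How it is judged:
By the outcome, as a careful person would: the job done as asked, in the order asked, and still so for the second after the job is handed in, with the robot touching nothing.
Of friction0, friction1, friction2 only 2 to 3 are there at a start; the rules pass over those that are not, and their reading is None.
At some moment in a run one of friction0, friction1, friction2, steel0 may be knocked a few centimetres aside while the robot is not near it.
It also fails if it takes over 200 s, if anything falls off the work surface, if the arm or the gripper's body presses on something with over 40 N, if the wrist force passes 120 N, or if a joint passes its speed limit or range.

## Working session

There is one attempt and no reset: what is moved stays moved. The work goes in short steps, Python scripts to look and compute and a tool call to move; the robot and the scene stay as the last step left them, time stands still between calls to the robot, and variables do not carry over. Pictures are saved under pics/ and viewed, at most 14 in all, crops included, and the job is handed in when it is done.

Besides the shell and the picture viewer there is one more tool, called after ">>>" by a JSON object that holds its "op" and its "data". send_rows: Moves the arm, as the interface text tells. Its arguments: {"type":"object","properties":{"steps":{"type":"array","items":{"type":"array","items":{"type":"number"}}}},"required":["steps"]}

```bash
mkdir -p pics
python3 - <<'E'
from bench import manip
import cv2,json,numpy as np
for n in("scene","top"):
    im=manip.camera(n);cv2.imwrite(f"pics/{n}0.png",im[:,:,::-1]);m=manip.camera_model(n)
    print(n,m)
print(manip.state())
E
```

```text
scene {'fx': 619.8318161100001, 'fy': 619.8318161100001, 'cx': 327.18004697312466, 'cy': 228.91997816298635, 'R': array([[ 0.8877575 , -0.46018141,  0.01094049],
       [-0.34775993, -0.6860726 , -0.63903632],
       [ 0.30157861,  0.56350462, -0.76909875]]), 't': array([-525.54315486,  208.73351951, 1282.78634985])}
top {'fx': 607.0204011397888, 'fy': 607.0204011397888, 'cx': 324.55885301852794, 'cy': 235.7498372431801, 'R': array([[ 2.28085897e-02, -9.99739166e-01,  1.17001767e-03],
       [-9.95881777e-01, -2.28232711e-02, -8.77415805e-02],
       [ 8.77453981e-02,  8.36062431e-04, -9.96142583e-01]]), 't': array([ -50.35789715,  569.3525001 , 1210.44352506])}
{'time': 0.1, 'qpos': array([-1.26351636,  0.61583455, -0.01258801,  1.42471137,  0.00812683,
        1.10341161, -0.04040572]), 'joint_velocities': array([ 0.00143851, -0.00228245, -0.0017777 , -0.0047039 ,  0.00122853,
       -0.00035985,  0.00050635]), 'tau': array([ 1.05750587e-03, -4.60042512e+01,  2.09865896e-01, -1.66245854e+01,
       -6.11698930e-02,  1.69705687e-02,  1.06328309e-04]), 'position': array([212.73077036, 613.45652855, 217.59833101]), 'orientation': array([ 1.66092382e-01,  9.86109518e-01, -1.14626574e-03, -1.58079601e-04]), 'contact_force': array([ 0.9869586 ,  0.44600077, -0.16773079]), 'wrist_torque': array([ 0.01771496,  0.00635696, -0.0198135 ]), 'gripper_force': 0.0, 'gripper_width': 93.1230390479095}
```

View pics/scene0.png

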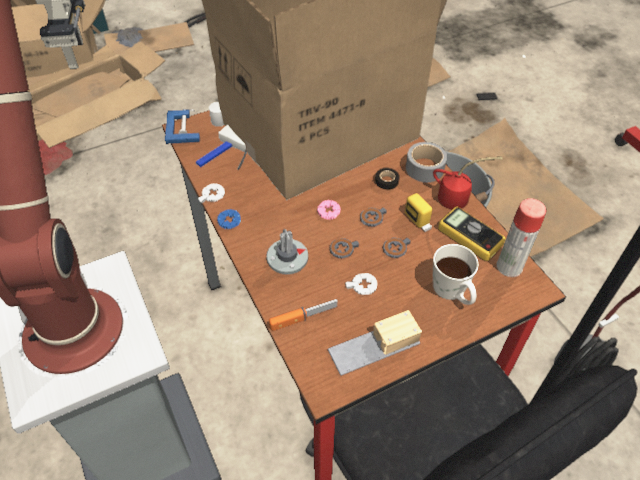

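View pics/top0.png

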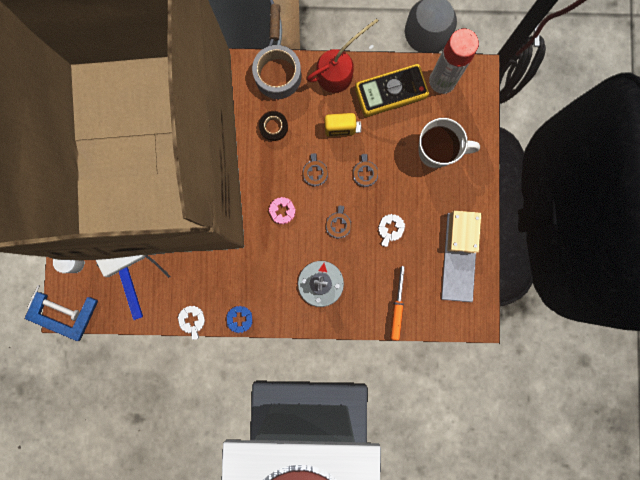

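The scene shows the hub at px (288,255), three dark friction discs, two white steels (one near (212,192) by the carton), the blue pressure plate at (229,219), the scraper and the rack. The top view shows the same: hub (321,284) with its arrow pointing up, frictions (315,172), (364,172) and (339,224), steels (391,228) and (191,320), blue (239,319), scraper (398,303), rack (460,255).

```bash
cat > h.py <<'E'
from bench import manip
import cv2,numpy as np
from scipy.spatial.transform import Rotation as Rn
def ray(n,u,v,z):
    m=manip.camera_model(n);R=m["R"];c=-R.T@m["t"]
    d=R.T@np.array([(u-m["cx"])/m["fx"],(v-m["cy"])/m["fy"],1.])
    return c+d*(z-c[2])/d[2]
def proj(n,X):
    m=manip.camera_model(n);p=m["R"]@np.array(X,float)+m["t"]
    return p[0]/p[2]*m["fx"]+m["cx"],p[1]/p[2]*m["fy"]+m["cy"]
def plates(im,S=4):
    """flat plates in the top view: filled low-saturation/white/blue blobs of plate size"""
    big=cv2.resize(im,None,fx=S,fy=S,interpolation=cv2.INTER_CUBIC)
    hsv=cv2.cvtColor(big,cv2.COLOR_RGB2HSV)
    h,s,v=cv2.split(hsv)
    table=((h<16)&(s>120)).astype(np.uint8)*255
    cs,_=cv2.findContours(255-table,cv2.RETR_EXTERNAL,cv2.CHAIN_APPROX_NONE)
    out=[]
    for c in cs:
        a=cv2.contourArea(c)/S/S
        if not 380<a<1000: continue
        f=np.zeros_like(table);cv2.drawContours(f,[c],-1,255,-1)
        r=int(4.6*S);k=cv2.getStructuringElement(cv2.MORPH_ELLIPSE,(2*r+1,2*r+1))
        o=cv2.morphologyEx(f,cv2.MORPH_OPEN,k)
        m=cv2.moments(o,True)
        if m["m00"]==0: continue
        u=(m["m10"]/m["m00"]+.5)/S-.5;w=(m["m01"]/m["m00"]+.5)/S-.5
        col=[int(x) for x in np.median(big[o>0],axis=0)]
        t=cv2.moments(cv2.bitwise_and(f,255-cv2.dilate(o,np.ones((5,5)))),True)
        P=ray("top",u,w,4);yaw=None
        if t["m00"]>40*S: 
            T=ray("top",(t["m10"]/t["m00"]+.5)/S-.5,(t["m01"]/t["m00"]+.5)/S-.5,4)
            yaw=round(float(np.degrees(np.arctan2(*(T-P)[1::-1]))),1); rr=np.hypot(*(T-P)[:2])
        else: rr=0
        out.append((round(u,1),round(w,1),int(a),col,P[:2].round(1).tolist(),yaw,round(float(rr),1)))
    return out
E
python3 - <<'E'
from h import *
im=cv2.imread("pics/top0.png")[:,:,::-1].copy()
for p in plates(im): print(p)
S=4
def crop(x0,y0,x1,y1,k): return cv2.resize(im[y0:y1,x0:x1],None,fx=k,fy=k,interpolation=cv2.INTER_CUBIC)
cv2.imwrite("pics/c1.png",crop(285,255,485,350,4)[:,:,::-1])
hsv=cv2.cvtColor(im,cv2.COLOR_RGB2HSV);h,s,v=cv2.split(hsv)
nt=(~((h<16)&(s>120))).astype(np.uint8)*255
# hub
n,l,st,ce=cv2.connectedComponentsWithStats(nt)
for i in range(1,n):
    if 80<st[i,4]<4000: print("blob",st[i].tolist(),ce[i].round(1).tolist())
red=((h<6)|(h>174))&(s>180)&(v>120);red[:255]=0;red[300:]=0;red[:,:300]=0;red[:,345:]=0
y,x=np.nonzero(red);print("red",len(x),x.mean(),y.mean(),ray("top",x.mean(),y.mean(),12))
org=(h>5)&(h<16)&(s>200)&(v>180);org[:290]=0;org[:,:380]=0;org[:,420:]=0
y,x=np.nonzero(org);r=cv2.minAreaRect(np.c_[x,y].astype(np.float32));print("orange",len(x),x.mean(),y.mean(),r)
E
```

```text
blob [355, 64, 74, 53, 2495] [391.1, 89.8]
blob [259, 112, 29, 28, 443] [272.8, 125.1]
blob [324, 113, 38, 24, 731] [341.6, 124.1]
blob [418, 117, 63, 52, 1149] [447.3, 141.4]
blob [303, 153, 24, 20, 91] [313.5, 160.1]
blob [353, 154, 25, 21, 100] [363.5, 161.3]
blob [307, 165, 17, 16, 124] [315.0, 172.0]
blob [358, 165, 16, 17, 129] [365.6, 172.4]
blob [269, 197, 27, 27, 472] [281.9, 210.1]
blob [327, 205, 24, 20, 94] [339.4, 212.5]
blob [441, 211, 41, 92, 2951] [460.4, 255.4]
blob [378, 214, 28, 33, 561] [390.7, 228.5]
blob [330, 217, 17, 16, 125] [338.3, 224.3]
blob [298, 261, 46, 46, 1664] [320.3, 283.8]
blob [397, 266, 8, 36, 159] [400.5, 283.2]
blob [226, 305, 27, 29, 518] [239.0, 319.1]
red 30 322.8 268.2 [504.74750176 -35.23957958  12.        ]
orange 109 396.1651376146789 321.3211009174312 ((397.0549011230469, 320.0061340332031), (7.840639114379883, 38.65104293823242), 6.340191841125488)
```

View pics/c1.png

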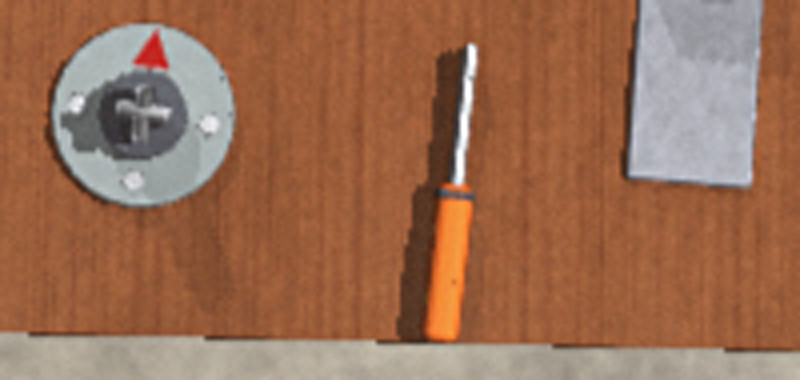

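Crop (4×, origin (285,255)): hub base circle centre ≈ (142,115), with the arrow tip at (157,30) and the bolts giving about 9° of turn. Scraper handle runs from (443,340) to (457,187), blade tip at (472,45). Rack base front edge runs from (628,178) to (751,186).

```bash
python3 - <<'E'
import re
s=open('h.py').read()
s=s.replace('table=((h<16)&(s>120)).astype(np.uint8)*255','''lab=cv2.cvtColor(big,cv2.COLOR_RGB2LAB).astype(np.float32)
    bg=cv2.medianBlur(cv2.cvtColor(im,cv2.COLOR_RGB2LAB),91)
    bg=cv2.resize(bg,None,fx=S,fy=S).astype(np.float32)
    d=lab-bg;d[...,0]*=np.where(d[...,0]<0,.5,1)
    table=(np.linalg.norm(d,axis=2)<TH).astype(np.uint8)*255''').replace('RETR_EXTERNAL','RETR_LIST').replace('S=4):','S=4,TH=18):')
open('h.py','w').write(s)
E
python3 - <<'E'
from h import *
im=cv2.imread("pics/top0.png")[:,:,::-1].copy()
print(im[172,298:332].tolist())
for p in plates(im): print(p)
def o(x,y): return (x+.5)/4-.5+285,(y+.5)/4-.5+255
print("hub base",ray("top",*o(142.5,115),12),"post",ray("top",*o(145,115),92),"seat",ray("top",*o(145,115),32))
a=ray("top",*o(157,30),12)-ray("top",*o(133,180),12);print("hub yaw",np.degrees(np.arctan2(a[1],a[0])))
A,B,C=ray("top",*o(443,340),30),ray("top",*o(457,187),30),ray("top",*o(472,45),27);print("scr",A,B,C,np.degrees(np.arctan2(*(B-A)[1::-1])),np.degrees(np.arctan2(*(C-B)[1::-1])))
print("rackbase",ray("top",*o(628,178),6),ray("top",*o(751,186),6))
cv2.imwrite("pics/c2.png",cv2.resize(im[200:310,425:495],None,fx=5,fy=5,interpolation=cv2.INTER_CUBIC)[:,:,::-1])
E
```

```text
[[160, 93, 57], [161, 96, 57], [153, 86, 54], [161, 94, 59], [97, 60, 39], [119, 82, 63], [153, 92, 53], [158, 92, 50], [155, 93, 53], [117, 100, 95], [115, 88, 79], [141, 82, 51], [141, 82, 47], [144, 84, 50], [144, 82, 53], [143, 84, 51], [165, 97, 61], [163, 98, 60], [166, 101, 62], [164, 97, 60], [167, 99, 60], [152, 91, 54], [140, 79, 44], [78, 45, 32], [120, 117, 122], [131, 106, 89], [154, 96, 56], [155, 94, 52], [153, 94, 52], [123, 89, 74], [149, 85, 55], [160, 95, 57], [162, 99, 61], [158, 95, 55]]
(299.0, 475.7, 411, [142, 80, 72], [89.4, 2.7], 93.3, 40.7)
(190.9, 318.7, 624, [236, 237, 237], [395.6, 232.2], -167.2, 35.4)
(538.1, 307.9, 696, [152, 146, 133], [433.7, -478.3], -141.0, 21.2)
(390.9, 227.4, 650, [242, 242, 243], [592.7, -174.4], 157.2, 36.9)
(281.3, 210.3, 586, [242, 160, 199], [623.3, 53.7], None, 0.0)
(172.6, 216.1, 849, [165, 137, 102], [605.8, 278.9], -62.7, 14.1)
(87.0, 218.7, 685, [167, 139, 102], [596.3, 456.0], 3.7, 26.4)
(337.9, 125.9, 923, [201, 162, 51], [804.9, -60.1], None, 0.0)
(272.1, 126.2, 768, [58, 37, 26], [800.9, 78.3], None, 0.0)
(84.0, 76.3, 889, [166, 138, 102], [899.5, 479.8], -171.2, 45.9)
(156.6, 70.7, 893, [165, 137, 102], [915.3, 326.8], 159.7, 24.0)
(274.8, 74.9, 583, [136, 79, 48], [911.8, 75.8], 22.9, 30.3)
(602.3, 48.5, 877, [182, 177, 165], [985.8, -619.3], -133.6, 9.1)
(248.9, 41.0, 609, [47, 47, 47], [984.8, 133.4], -59.1, 29.2)
(435.3, 21.1, 596, [114, 114, 115], [1038.0, -263.3], -9.0, 21.5)
hub base [473.66293673 -30.74613558  12.        ] post [472.93653869 -32.4303186   92.        ] seat [473.50318853 -32.12449189  32.        ]
hub yaw -7.777328178871057
scr [ 364.93678083 -183.49103091   30.        ] [ 441.06561355 -189.56411103   30.        ] [ 512.62185651 -196.65968741   27.        ] -4.561038542701012 -5.66298428799261
rackbase [ 447.23570482 -280.03197308    6.        ] [ 444.59630113 -343.03046195    6.        ]
```

View pics/c2.png

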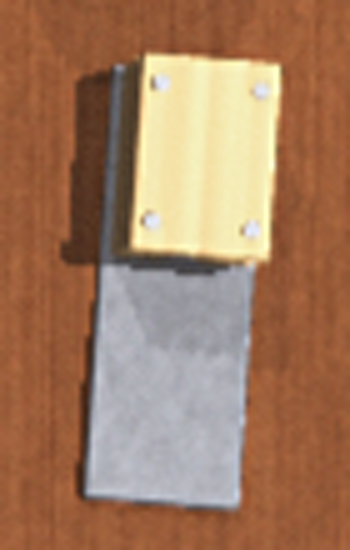

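Rack crop (5×, origin (425,200)): base front corners (84,493) and (238,505). Block top corners are (147,52), (281,65), (270,263) and (131,248), so the slot opens toward the robot with yaw ≈ −3°. Next, a closer composite of the plates.

Run:
```python
from h import *
im=cv2.imread("pics/top0.png")[:,:,::-1].copy()
o=lambda x,y:((x+.5)/5-.5+425,(y+.5)/5-.5+200)
P=[ray("top",*o(*p),45)[:2].round(1) for p in((147,52),(281,65),(270,263),(131,248))];print("block",P,(P[2]+P[3])/2,(P[0]+P[1])/2)
Q=[ray("top",*o(*p),6)[:2].round(1) for p in((84,493),(238,505))];print("base",Q,sum(Q)/2+100*np.array([np.cos(.052),-np.sin(.052)]))
cs=[(315,168),(364,168),(339,220),(391,229),(192,320),(239,320)]
t=[cv2.resize(im[v-22:v+22,u-22:u+22],(264,264),interpolation=cv2.INTER_CUBIC) for u,v in cs]
g=np.vstack([np.hstack(t[:3]),np.hstack(t[3:])]);cv2.imwrite("pics/c3.png",g[:,:,::-1])
```

```text
block [array([ 626.5, -296.3]), array([ 622.5, -350.2]), array([ 542.7, -345.8]), array([ 547.4, -290.2])] [ 545.05 -318.  ] [ 624.5  -323.25]
base [array([ 449.1, -279.6]), array([ 445.7, -342.7])] [ 547.26483046 -316.34765685]
```

View pics/c3.png

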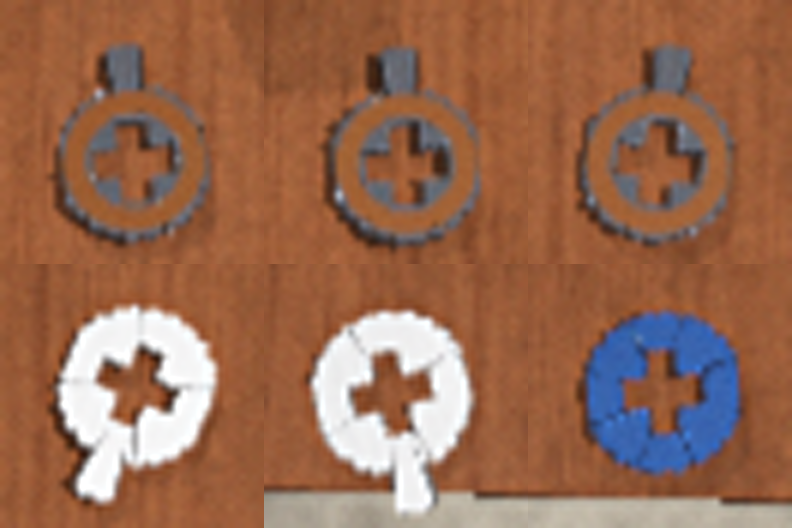

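Plate tiles (6×): frictions centred at tile px (134,163), (405,166), (657,162) with tabs pointing up. Steels at (137,384), tab toward lower-left, and (391,391), tab down. Blue at (663,392), flats left and right.

```bash
cat >> h.py <<'E'
def solid(im,box,kind,S=6,z=7):
    """steel/blue plate centre and tab yaw in the top image, box=(u0,v0,u1,v1)"""
    u0,v0,u1,v1=box
    b=cv2.resize(im[v0:v1,u0:u1],None,fx=S,fy=S,interpolation=cv2.INTER_CUBIC)
    h,s,v=cv2.split(cv2.cvtColor(b,cv2.COLOR_RGB2HSV))
    m=((s<45)&(v>195)) if kind=="steel" else ((h>95)&(h<125)&(s>100))
    cs,_=cv2.findContours(m.astype(np.uint8)*255,cv2.RETR_EXTERNAL,cv2.CHAIN_APPROX_NONE)
    f=np.zeros(m.shape,np.uint8);cv2.drawContours(f,[max(cs,key=cv2.contourArea)],-1,255,-1)
    r=5*S;o=cv2.morphologyEx(f,cv2.MORPH_OPEN,cv2.getStructuringElement(cv2.MORPH_ELLIPSE,(2*r+1,2*r+1)))
    M=cv2.moments(o,True);g=lambda M:((M["m10"]/M["m00"]+.5)/S-.5+u0,(M["m01"]/M["m00"]+.5)/S-.5+v0)
    P=ray("top",*g(M),z);yaw=None
    if kind=="steel":
        t=cv2.moments(cv2.erode(cv2.bitwise_and(f,255-cv2.dilate(o,np.ones((7,7)))),np.ones((5,5))),True)
        d=ray("top",*g(t),z)-P;yaw=float(np.degrees(np.arctan2(d[1],d[0])))
    return P[:2].round(1),yaw
E
python3 - <<'E'
from h import *
im=cv2.imread("pics/top0.png")[:,:,::-1].copy()
print(solid(im,(369,207,413,251),"steel"),solid(im,(170,298,214,338),"steel"),solid(im,(217,298,261,342),"blue"))
cs=[(315,168),(364,168),(339,220),(391,229),(192,320),(239,320)]
for i,(c,t) in enumerate([((134,163),(123,47)),((405,166),(399,50)),((657,162),(671,50)),((137,384),(93,498)),((391,391),(414,508))]):
    o=lambda p:((p[0]-264*(i%3)+.5)/6-.5+cs[i][0]-22,(p[1]-264*(i//3)+.5)/6-.5+cs[i][1]-22)
    P=ray("top",*o(c),8);T=ray("top",*o(t),8);d=T-P
    print(i,P[:2].round(1),np.degrees(np.arctan2(d[1],d[0])).round(1),np.hypot(d[0],d[1]).round(1))
print("carton",ray("scene",290,195,0))
E
```

```text
(array([ 593.5, -175.4]), 158.2746381681095) (array([395.6, 231.5]), -165.94967531739997) (array([397.6, 133.4]), None)
0 [703.1 -14.2] 6.7 41.1
1 [ 704.4 -118.7] 3.9 40.9
2 [595.7 -64.7] -5.9 39.2
3 [ 594. -175.] 159.8 42.3
4 [395.8 231.5] -166.4 40.2
carton [561.88986638 141.63442308   0.        ]
```

```bash
cat >> h.py <<'E'
def rows(*w,st=None):
    st=st or manip.state();p=st["position"];R=Rn.from_quat(st["orientation"])
    x=R.apply([1,0,0]);print("at",p.round(1),"yaw",np.degrees(np.arctan2(x[1],x[0])).round(1),"tilt",np.degrees(np.arccos(-R.apply([0,0,1])[2])).round(2),"t",round(st["time"],1),"w",round(st["gripper_width"],1),"F",st["contact_force"].round(1))
    for X in w:
        T=Rn.from_matrix(Rn.from_euler("z",X[3],degrees=True).as_matrix()@np.diag([1,-1,-1]))
        print(R.inv().apply(np.array(X[:3])-p).round(1).tolist(),np.degrees((R.inv()*T).as_rotvec()).round(1).tolist())
E
python3 -c "
from h import *
rows((205,552,218,161),(190,490,218,165),(195,430,218,168),(240,387,218,171),(285,344,218,174.1),(325,298,218,174.1),(358,245,218,174.1),(385,190,218,174.1),(410,133,218,174.1),(435,75,218,174.1))"
```

```text
at [212.7 613.5 217.6] yaw 160.9 tilt 0.13 t 0.1 w 93.1 F [ 1.   0.4 -0.2]
[-12.8, -60.6, -0.3] [-0.1, 0.0, -0.1]
[-19.0, -124.1, -0.1] [-0.1, -0.0, -4.1]
[-43.3, -179.1, 0.0] [-0.1, -0.0, -7.1]
[-99.9, -205.0, 0.1] [-0.1, -0.0, -10.1]
[-156.5, -230.9, 0.1] [-0.1, -0.0, -13.2]
[-209.4, -261.3, 0.2] [-0.1, -0.0, -13.2]
[-257.9, -300.5, 0.3] [-0.1, -0.0, -13.2]
[-301.5, -343.7, 0.4] [-0.1, -0.0, -13.2]
[-343.8, -389.3, 0.5] [-0.1, -0.0, -13.2]
[-386.4, -435.9, 0.6] [-0.1, -0.0, -13.2]
```

>>> {"op": "send_rows", "data": {"steps": [[0.3,-13,-60,0,0,0,0],[0.3,-19,-122,0,0,0,-4],[0.3,-43,-178,0,0,0,-7],[0.3,-100,-204,0,0,0,-10],[0.3,-156,-230,0,0,0,-13.2],[0.3,-209,-261,0,0,0,-13.2],[0.3,-258,-300,0,0,0,-13.2],[0.3,-301,-343,0,0,0,-13.2],[0.3,-343,-389,0,0,0,-13.2],[0.3,-386,-436,0,0,0,-13.2]]}}

```text
time: 1.35
position: [434.8, 75.0, 218.6]
orientation: [0.051, 0.999, 0.0, 0.0]
contact_force: [0.4, 0.9, 0.3]
gripper_width: 64.7
gripper_force: 0.0
```

```bash
python3 -c "
from h import *
rows((595.7,-64.7,218,174.1),(595.7,-64.7,60,174.1),(595.7,-64.7,2,174.1))"
```

```text
at [434.8  75.  218.6] yaw 174.1 tilt 0.01 t 1.4 w 64.7 F [0.4 0.9 0.3]
[-174.5, -122.4, 0.6] [0.0, 0.0, -0.0]
[-174.5, -122.4, 158.6] [0.0, 0.0, -0.0]
[-174.5, -122.4, 216.6] [0.0, 0.0, -0.0]
```

>>> {"op": "send_rows", "data": {"steps": [[0.3,-48,-34,0,0,0,0],[0.3,-96,-68,0,0,0,0],[0.3,-145,-102,0,0,0,0],[0.3,-174.5,-122.5,20,0,0,0],[0.3,-174.5,-122.5,80,0,0,0],[0.3,-174.5,-122.5,140,0,0,0],[0.3,-174.5,-122.5,190,0,0,0],[0.3,-174.5,-122.5,190,0,0,0],[0.3,-174.5,-122.5,190,0,0,0],[0.3,-174.5,-122.5,190,0,0,0]]}}

```text
time: 2.6
position: [597.2, -63.3, 31.3]
orientation: [0.052, 0.999, -0.0, 0.003]
contact_force: [0.5, 0.5, 0.1]
gripper_width: 64.9
gripper_force: 0.0
```

Run:
```python
from h import *
rows((595.7,-64.7,2,174.1))
a=manip.camera("top")[180:320,270:440];b=manip.camera("scene")[200:300,280:430]
f=lambda x:cv2.resize(x,(400,int(400*x.shape[0]/x.shape[1])),interpolation=cv2.INTER_CUBIC)
A,B=f(a),f(b);H=max(len(A),len(B));P=lambda x:np.pad(x,((0,H-len(x)),(0,0),(0,0)))
cv2.imwrite("pics/g1.png",np.hstack([P(A),P(B)])[:,:,::-1])
```

```text
at [597.2 -63.3  31.3] yaw 174.1 tilt 0.29 t 2.6 w 64.9 F [0.5 0.5 0.1]
[1.5, -1.6, 29.3] [-0.0, 0.3, -0.0]
```

View pics/g1.png

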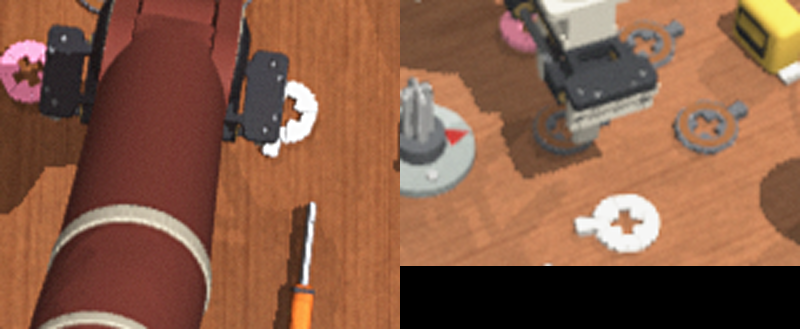

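The gripper straddles friction disc c (right half, ~px (565,135)), and the arm hides it in the top view. Going down to grip.

>>> {"op": "send_rows", "data": {"steps": [[0.3,1.5,-1.6,15,0,0.3,0],[0.3,1.5,-1.6,29,0,0.3,0],[0.3,1.5,-1.6,29,0,0.3,0],[0.3,1.5,-1.6,29,0,0.3,0],[0.6,1.5,-1.6,29,0,0.3,0],[0.6,1.5,-1.6,29,0,0.3,0],[0.6,1.5,-1.6,29,0,0.3,0],[0.6,1.5,-1.6,29,0,0.3,0],[0.6,1.5,-1.6,29,0,0.3,0],[0.6,1.5,-1.6,29,0,0.3,0]]}}

```text
time: 3.95
position: [594.7, -64.7, 0.4]
orientation: [0.052, 0.999, 0.0, -0.002]
contact_force: [-0.9, 0.2, 9.3]
gripper_width: 49.4
gripper_force: 31.1
```

Run:
```python
from h import *
rows((595.7,-64.7,150,174.1),(473.4,-31.6,150,172.2));print(manip.state()["gripper_force"])
```

```text
at [ 5.947e+02 -6.470e+01  4.000e-01] yaw 174.1 tilt 0.18 t 4.0 w 49.4 F [-0.9  0.2  9.3]
[-0.6, 0.1, -149.6] [-0.0, -0.2, -0.0]
[124.5, 20.4, -149.2] [-0.0, -0.2, 1.9]
31.074908252703608
```

>>> {"op": "send_rows", "data": {"steps": [[0.6,-0.5,0,-55,0,-0.2,0],[0.6,-0.5,0,-110,0,-0.2,0],[0.6,30,5,-125,0,-0.2,0],[0.6,75,13,-125,0,-0.2,1],[0.6,125.5,20.5,-125,0,-0.2,2],[0.6,125.5,20.5,-115,0,-0.2,2],[0.6,125.5,20.5,-100,0,-0.2,2],[0.6,125.5,20.5,-100,0,-0.2,2],[0.6,125.5,20.5,-100,0,-0.2,2],[0.6,125.5,20.5,-100,0,-0.2,2]]}}

```text
time: 5.2
position: [472.0, -31.3, 100.5]
orientation: [0.069, 0.998, -0.0, -0.0]
contact_force: [0.5, -0.4, -0.9]
gripper_width: 49.6
gripper_force: 30.0
```

Run:
```python
from h import *
rows((472.4,-31.6,80,172.2))
m=manip.camera_model("scene");print("scene cam at",-m["R"].T@m["t"])
a=manip.camera("scene");cv2.imwrite("pics/scene_h1.png",a[:,:,::-1])
cv2.imwrite("pics/g2.png",cv2.resize(a[190:290,230:345],None,fx=6,fy=6,interpolation=cv2.INTER_CUBIC)[:,:,::-1])
```

```text
at [472.  -31.3 100.5] yaw 172.1 tilt 0.06 t 5.2 w 49.6 F [ 0.5 -0.4 -0.9]
[-0.5, -0.2, 20.5] [-0.0, -0.1, -0.1]
scene cam at [ 152.28310846 -821.49487544 1125.72737981]
```

View pics/g2.png

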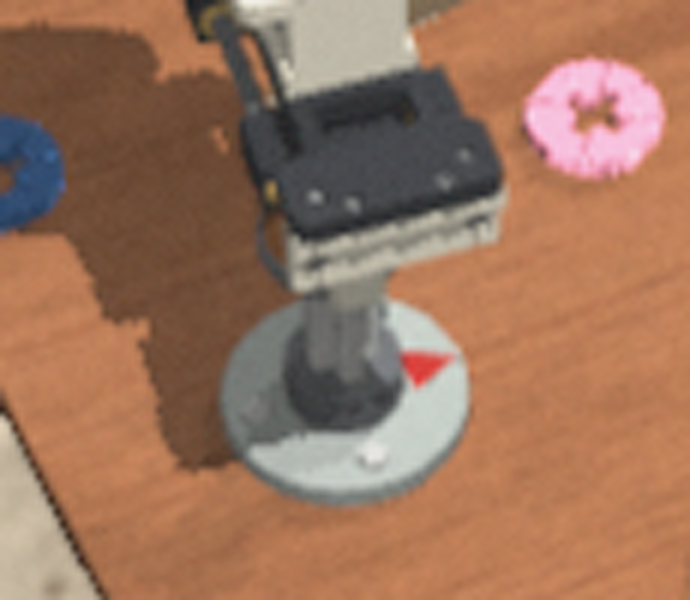

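The plate itself is hidden behind the gripper, which stands over the post (px (345,330) in the crop). I'll go down by feel.

>>> {"op": "send_rows", "data": {"steps": [[0.6,-0.5,-0.2,4,0,0,0],[0.6,-0.5,-0.2,8,0,0,0],[0.6,-0.5,-0.2,10,0,0,0],[0.6,-0.5,-0.2,12,0,0,0],[0.6,-0.5,-0.2,14,0,0,0],[0.6,-0.5,-0.2,16,0,0,0],[0.6,-0.5,-0.2,18,0,0,0],[0.6,-0.5,-0.2,20,0,0,0],[0.6,-0.5,-0.2,20,0,0,0],[0.6,-0.5,-0.2,20,0,0,0]]}}

```text
time: 6.5
position: [471.9, -31.5, 80.3]
orientation: [0.069, 0.998, -0.0, -0.001]
contact_force: [-0.3, 0.0, -0.3]
gripper_width: 49.8
gripper_force: 30.0
```

Run:
```python
from h import *
rows((472.4,-31.6,33,172.2));print(manip.state()["wrist_torque"])
```

```text
at [471.9 -31.5  80.3] yaw 172.1 tilt 0.1 t 6.5 w 49.8 F [-0.3  0.  -0.3]
[-0.6, -0.1, 47.3] [-0.0, -0.1, -0.1]
[-0.00823471 -0.03830414  0.03782869]
```

>>> {"op": "send_rows", "data": {"steps": [[0.6,0,0,10,0,0,0],[0.6,0,0,20,0,0,0],[0.6,0,0,30,0,0,0],[0.6,0,0,38,0,0,0],[0.6,0,0,43,0,0,0],[0.6,0,0,46,0,0,0],[0.6,0,0,47.5,0,0,0],[0.6,0,0,47.5,0,0,0],[0.6,0,0,47.5,0,0,0],[0.3,0,0,47.5,0,0,0]]}}

```text
time: 7.75
position: [471.3, -31.4, 32.9]
orientation: [0.069, 0.998, 0.0, -0.001]
contact_force: [-0.2, 0.3, 0.2]
gripper_width: 56.0
gripper_force: 0.0
```

Run:
```python
from h import *
# next: steel a
rows((472.4,-31.6,135,172.2),(593.6,-175.3,135,159),(593.6,-175.3,30,159))
```

```text
at [471.3 -31.4  32.9] yaw 172.1 tilt 0.15 t 7.8 w 56.0 F [-0.2  0.3  0.2]
[-0.9, -0.1, -102.1] [-0.0, -0.2, -0.1]
[-140.7, -125.7, -102.5] [-0.0, -0.2, 13.1]
[-141.0, -125.7, 2.5] [-0.0, -0.2, 13.1]
```

>>> {"op": "send_rows", "data": {"steps": [[0.3,0,0,-30,0,0,0],[0.3,0,0,-85,0,0,0],[0.3,-20,-18,-102,0,-0.2,4],[0.3,-60,-53,-102,0,-0.2,13],[0.3,-100,-89,-102,0,-0.2,13],[0.3,-135,-120,-90,0,-0.2,13],[0.3,-141,-126,-50,0,-0.2,13],[0.3,-141,-126,2,0,-0.2,13],[0.3,-141,-126,2,0,-0.2,13],[0.3,-141,-126,2,0,-0.2,13]]}}

```text
time: 9.0
position: [594.8, -175.8, 32.1]
orientation: [0.181, 0.983, -0.0, 0.002]
contact_force: [0.5, 0.5, 1.3]
gripper_width: 65.0
gripper_force: 0.0
```

Run:
```python
from h import *
rows((593.6,-175.3,1.5,159))
a=manip.camera("scene")
b=cv2.resize(a[170:320,200:440],None,fx=3.3,fy=3.3,interpolation=cv2.INTER_CUBIC);cv2.imwrite("pics/g3.png",b[:,:,::-1])
```

```text
at [ 594.8 -175.8   32.1] yaw 159.1 tilt 0.2 t 9.0 w 65.0 F [0.5 0.5 1.3]
[1.4, 0.1, 30.6] [-0.0, 0.2, 0.1]
```

View pics/g3.png

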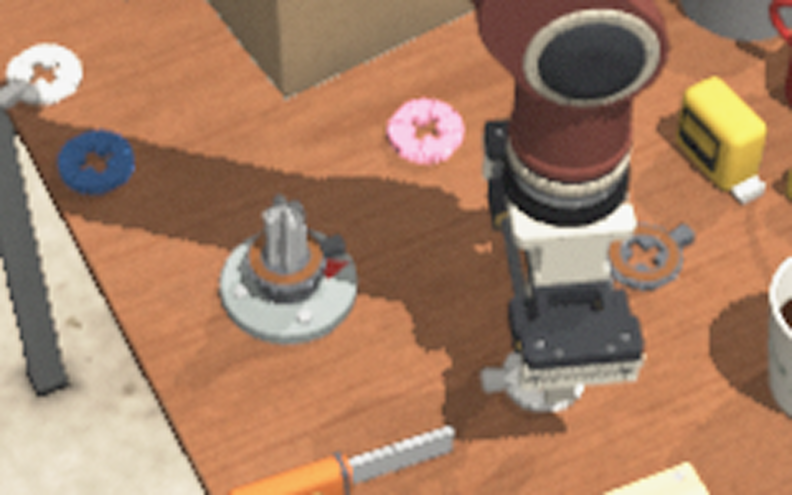

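Friction disc seated flat on the hub (px (288,262)), tab over the arrow; steel a lies under the gripper as expected. Descend and grip.

>>> {"op": "send_rows", "data": {"steps": [[0.3,0.7,0,15,0,0.2,0],[0.3,0.7,0,28,0,0.2,0],[0.3,0.7,0,30,0,0.2,0],[0.3,0.7,0,30,0,0.2,0],[0.6,0.7,0,30,0,0.2,0],[0.6,0.7,0,30,0,0.2,0],[0.6,0.7,0,30,0,0.2,0],[0.6,0.7,0,30,0,0.2,0],[0.6,0.7,0,30,0,0.2,0],[0.6,0.7,0,30,0,0.2,0]]}}

```text
time: 10.3
position: [593.3, -175.4, 0.5]
orientation: [0.182, 0.983, 0.0, -0.001]
contact_force: [0.2, -0.6, 0.0]
gripper_width: 49.8
gripper_force: 30.0
```

Run:
```python
from h import *
rows((593.6,-175.3,130,159),(472,-31.5,130,172.1),(472,-31.5,98,172.1))
```

```text
at [ 5.933e+02 -1.754e+02  5.000e-01] yaw 159.1 tilt 0.12 t 10.3 w 49.8 F [ 0.2 -0.6  0. ]
[0.0, 0.2, -129.5] [-0.0, -0.1, 0.1]
[165.0, 91.1, -129.2] [-0.0, -0.1, -13.0]
[164.9, 91.1, -97.2] [-0.0, -0.1, -13.0]
```

>>> {"op": "send_rows", "data": {"steps": [[0.6,0,0,-50,0,0,0],[0.6,5,3,-105,0,0,0],[0.6,40,22,-128,0,0,-4],[0.6,90,50,-128,0,0,-13],[0.6,140,77,-120,0,0,-13],[0.6,164.5,91,-108,0,-0.1,-13],[0.6,164.5,91,-98,0,-0.1,-13],[0.6,164.5,91,-98,0,-0.1,-13],[0.6,164.5,91,-98,0,-0.1,-13],[0.6,164.5,91,-98,0,-0.1,-13]]}}

```text
time: 11.55
position: [473.3, -32.8, 99.1]
orientation: [0.07, 0.998, -0.0, 0.001]
contact_force: [0.6, -0.5, -0.9]
gripper_width: 49.9
gripper_force: 30.0
```

Run:
```python
from h import *
rows((472.3,-31.5,80,172.1))
```

```text
at [473.3 -32.8  99.1] yaw 172.0 tilt 0.07 t 11.6 w 49.9 F [ 0.6 -0.5 -0.9]
[1.2, 1.2, 19.1] [-0.0, 0.1, -0.1]
```

>>> {"op": "send_rows", "data": {"steps": [[0.6,1,1.2,2,0,0,0],[0.6,1,1.2,5,0,0,0],[0.6,1,1.2,8,0,0,0],[0.6,1,1.2,10,0,0,0],[0.6,1,1.2,12,0,0,0],[0.6,1,1.2,14,0,0,0],[0.6,1,1.2,16,0,0,0],[0.6,1,1.2,18,0,0,0],[0.6,1,1.2,19,0,0,0],[0.6,1,1.2,19,0,0,0]]}}

```text
time: 12.8
position: [472.6, -30.6, 80.0]
orientation: [0.069, 0.998, -0.0, 0.001]
contact_force: [3.5, -0.3, -1.0]
gripper_width: 49.6
gripper_force: 30.0
```

Run:
```python
from h import *
rows((472.3,-31.5,41,172.1));print(manip.state()["wrist_torque"])
```

```text
at [472.6 -30.6  80. ] yaw 172.1 tilt 0.13 t 12.8 w 49.6 F [ 3.5 -0.3 -1. ]
[0.3, -1.0, 39.0] [0.0, 0.1, -0.0]
[-0.0909412  -0.8078583  -0.01423333]
```

>>> {"op": "send_rows", "data": {"steps": [[0.6,-0.5,-0.7,8,0,0,0],[0.6,-0.5,-0.7,16,0,0,0],[0.6,-0.5,-0.7,24,0,0,0],[0.6,-0.5,-0.7,31,0,0,0],[0.6,-0.5,-0.7,36,0,0,0],[0.6,-0.5,-0.7,38.5,0,0,0],[0.6,-0.5,-0.7,39.2,0,0,0],[0.6,-0.5,-0.7,39.2,0,0,0],[0.6,-0.5,-0.7,39.2,0,0,0],[0.3,-0.5,-0.7,39.2,0,0,0]]}}

```text
time: 14.05
position: [468.7, -30.8, 40.1]
orientation: [0.069, 0.998, 0.0, -0.004]
contact_force: [-0.6, 0.3, -0.9]
gripper_width: 55.7
gripper_force: 0.0
```

Run:
```python
from h import *
# next: friction a (703.1,-14.2) yaw 6.7
rows((472.3,-31.5,140,172.1),(702.3,-14.2,140,186.7),(702.3,-14.2,32,186.7))
```

```text
at [468.7 -30.8  40.1] yaw 172.1 tilt 0.41 t 14.1 w 55.7 F [-0.6  0.3 -0.9]
[-3.0, -0.2, -99.9] [-0.0, -0.4, -0.0]
[-228.4, 48.6, -101.5] [0.0, -0.4, -14.6]
[-229.1, 48.6, 6.5] [0.0, -0.4, -14.6]
```

>>> {"op": "send_rows", "data": {"steps": [[0.3,0,0,-25,0,0,0],[0.3,0,0,-80,0,0,0],[0.3,-30,6,-105,0,-0.4,-4],[0.3,-80,17,-105,0,-0.4,-12],[0.3,-135,29,-105,0,-0.4,-14.6],[0.3,-190,40,-100,0,-0.4,-14.6],[0.3,-226,48.5,-60,0,-0.4,-14.6],[0.3,-226,48.5,-10,0,-0.4,-14.6],[0.3,-226,48.5,6,0,-0.4,-14.6],[0.3,-226,48.5,6,0,-0.4,-14.6]]}}

```text
time: 15.3
position: [700.1, -14.3, 33.3]
orientation: [-0.058, 0.998, -0.0, 0.001]
contact_force: [-0.1, -0.0, 0.5]
gripper_width: 65.1
gripper_force: 0.0
```

Run:
```python
from h import *
rows((702.3,-14.2,2,186.7))
a=manip.camera("scene");b=manip.camera("top");cv2.imwrite("pics/t4.png",b[:,:,::-1])
b=cv2.resize(a[170:300,200:440],None,fx=3.3,fy=3.3,interpolation=cv2.INTER_CUBIC);cv2.imwrite("pics/g4.png",b[:,:,::-1])
```

```text
at [700.1 -14.3  33.3] yaw -173.3 tilt 0.07 t 15.3 w 65.1 F [-0.1 -0.   0.5]
[-2.2, -0.2, 31.3] [-0.0, 0.1, -0.0]
```

View pics/g4.png

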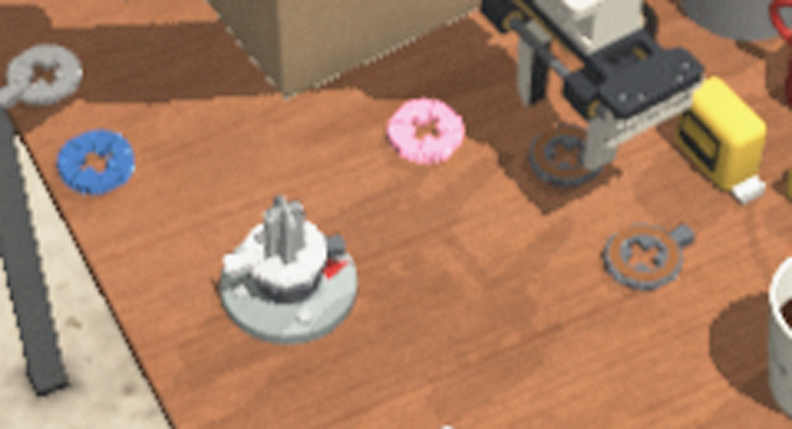

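Two plates lie correctly on the hub (px (285,250)). Friction a sits between the fingers at (565,155), and friction b is still at (645,255).

>>> {"op": "send_rows", "data": {"steps": [[0.3,-2,0,15,0,0,0],[0.3,-2,0,28,0,0,0],[0.3,-2,0,31,0,0,0],[0.3,-2,0,31,0,0,0],[0.6,-2,0,31,0,0,0],[0.6,-2,0,31,0,0,0],[0.6,-2,0,31,0,0,0],[0.6,-2,0,31,0,0,0],[0.6,-2,0,31,0,0,0],[0.6,-2,0,31,0,0,0]]}}

```text
time: 16.65
position: [705.1, -14.0, 4.1]
orientation: [-0.058, 0.998, -0.0, 0.004]
contact_force: [-0.2, -0.1, 2.1]
gripper_width: 49.3
gripper_force: 30.0
```

Run:
```python
from h import *
rows((702.3,-14.2,130,186.7),(472.5,-31.4,130,172.1),(472.5,-31.4,98,172.1))
```

```text
at [705.1 -14.    4.1] yaw -173.3 tilt 0.44 t 16.6 w 49.3 F [-0.2 -0.1  2.1]
[1.8, 0.1, -125.9] [-0.1, 0.4, -0.0]
[232.0, 9.7, -127.7] [0.0, 0.4, 14.6]
[232.3, 9.7, -95.7] [0.0, 0.4, 14.6]
```

>>> {"op": "send_rows", "data": {"steps": [[0.6,0,0,-50,0,0,0],[0.6,5,0,-105,0,0,0],[0.6,40,2,-126,0,0.2,3],[0.6,95,4,-126,0,0.4,9],[0.6,155,6,-126,0,0.4,14.6],[0.6,210,9,-120,0,0.4,14.6],[0.6,229.5,9.7,-106,0,0.4,14.6],[0.6,229.5,9.7,-100,0,0.4,14.6],[0.6,229.5,9.7,-100,0,0.4,14.6],[0.6,229.5,9.7,-100,0,0.4,14.6]]}}

```text
time: 17.9
position: [476.7, -31.0, 102.2]
orientation: [0.069, 0.998, 0.0, 0.001]
contact_force: [0.4, -0.4, -0.3]
gripper_width: 49.2
gripper_force: 30.0
```

Run:
```python
from h import *
rows((475.2,-31.4,85,172.1))
```

```text
at [476.7 -31.  102.2] yaw 172.1 tilt 0.1 t 17.9 w 49.2 F [ 0.4 -0.4 -0.3]
[1.5, -0.6, 17.2] [0.0, 0.1, 0.0]
```

>>> {"op": "send_rows", "data": {"steps": [[0.6,1.3,-0.4,1,0,0,0],[0.6,1.3,-0.4,2,0,0,0],[0.6,1.3,-0.4,3,0,0,0],[0.6,1.3,-0.4,4,0,0,0],[0.6,1.3,-0.4,5,0,0,0],[0.6,1.3,-0.4,6,0,0,0],[0.6,1.3,-0.4,7,0,0,0],[0.6,1.3,-0.4,8,0,0,0],[0.6,1.3,-0.4,8,0,0,0],[0.6,1.3,-0.4,8,0,0,0]]}}

```text
time: 19.15
position: [473.6, -31.3, 94.1]
orientation: [0.069, 0.998, 0.0, 0.0]
contact_force: [-0.2, 0.0, -0.1]
gripper_width: 49.4
gripper_force: 30.0
```

Run:
```python
from h import *
rows((475.2,-31.4,85,172.1))
```

```text
at [473.6 -31.3  94.1] yaw 172.1 tilt 0.0 t 19.1 w 49.4 F [-0.2  0.  -0.1]
[-1.6, 0.2, 9.1] [0.0, 0.0, -0.0]
```

>>> {"op": "send_rows", "data": {"steps": [[0.6,-1.2,0,0,0,0,0],[0.6,-1.2,0,0,0,0,0],[0.6,-1.2,0,1,0,0,0],[0.6,-1.2,0,2,0,0,0],[0.6,-1.2,0,3,0,0,0],[0.6,-1.2,0,4,0,0,0],[0.6,-1.2,0,6,0,0,0],[0.6,-1.2,0,8,0,0,0],[0.6,-1.2,0,10,0,0,0],[0.6,-1.2,0,10,0,0,0]]}}

```text
time: 20.4
position: [474.7, -31.5, 83.9]
orientation: [0.069, 0.998, 0.0, -0.0]
contact_force: [0.1, 0.1, -0.8]
gripper_width: 49.4
gripper_force: 30.0
```

Run:
```python
from h import *
rows((475.2,-31.4,52.5,172.1));print(manip.state()["wrist_torque"])
```

```text
at [474.7 -31.5  83.9] yaw 172.1 tilt 0.02 t 20.4 w 49.4 F [ 0.1  0.1 -0.8]
[-0.5, 0.2, 31.4] [-0.0, -0.0, -0.0]
[-0.03851843 -0.02369996  0.01701082]
```

>>> {"op": "send_rows", "data": {"steps": [[0.6,-0.3,0,7,0,0,0],[0.6,-0.3,0,14,0,0,0],[0.6,-0.3,0,21,0,0,0],[0.6,-0.3,0,26,0,0,0],[0.6,-0.3,0,29,0,0,0],[0.6,-0.3,0,31,0,0,0],[0.6,-0.3,0,31.5,0,0,0],[0.6,-0.3,0,31.5,0,0,0],[0.6,-0.3,0,31.5,0,0,0],[0.6,-0.3,0,31.5,0,0,0]]}}

```text
time: 21.65
position: [475.2, -31.5, 52.7]
orientation: [0.069, 0.998, 0.0, 0.0]
contact_force: [-0.4, -0.2, -0.2]
gripper_width: 49.4
gripper_force: 30.0
```

Run:
```python
from h import *
rows((475.2,-31.4,150,172.1),(395,100,150,190),(395,231.5,150,193.9),(395,231.5,32,193.9));print(manip.state()["wrist_torque"])
```

```text
at [475.2 -31.5  52.7] yaw 172.1 tilt 0.01 t 21.6 w 49.4 F [-0.4 -0.2 -0.2]
[-0.0, 0.1, -97.3] [0.0, 0.0, -0.0]
[97.5, 119.2, -97.3] [0.0, 0.0, -17.9]
[115.6, 249.5, -97.3] [0.0, 0.0, -21.8]
[115.7, 249.5, 20.7] [0.0, 0.0, -21.8]
[-0.02358045  0.03494764 -0.02083928]
```

>>> {"op": "send_rows", "data": {"steps": [[0.3,0,0,0,0,0,0],[0.3,0,0,0,0,0,0],[0.3,0,0,-30,0,0,0],[0.3,0,0,-85,0,0,0],[0.3,25,30,-97,0,0,-5],[0.3,60,73,-97,0,0,-12],[0.3,97,118,-97,0,0,-18],[0.3,108,170,-97,0,0,-21.8],[0.3,114,220,-97,0,0,-21.8],[0.3,115.6,249.5,-80,0,0,-21.8]]}}

```text
time: 22.9
position: [395.4, 235.1, 133.5]
orientation: [-0.123, 0.992, 0.001, 0.002]
contact_force: [0.4, -0.8, 0.0]
gripper_width: 65.4
gripper_force: 0.0
```

Run:
```python
from h import *
rows((395.2,231.5,30,194),(395.2,231.5,2,194))
a=manip.camera("scene");b=manip.camera("top")
b=np.vstack([cv2.resize(x,None,fx=3,fy=3,interpolation=cv2.INTER_CUBIC) for x in(a[190:290,180:440],b[240:340,160:420])]);cv2.imwrite("pics/g5.png",b[:,:,::-1])
```

```text
at [395.4 235.1 133.5] yaw -165.9 tilt 0.26 t 22.9 w 65.4 F [ 0.4 -0.8  0. ]
[1.5, -3.7, 103.4] [0.1, 0.2, 0.1]
[1.6, -3.7, 131.4] [0.1, 0.2, 0.1]
```

View pics/g5.png

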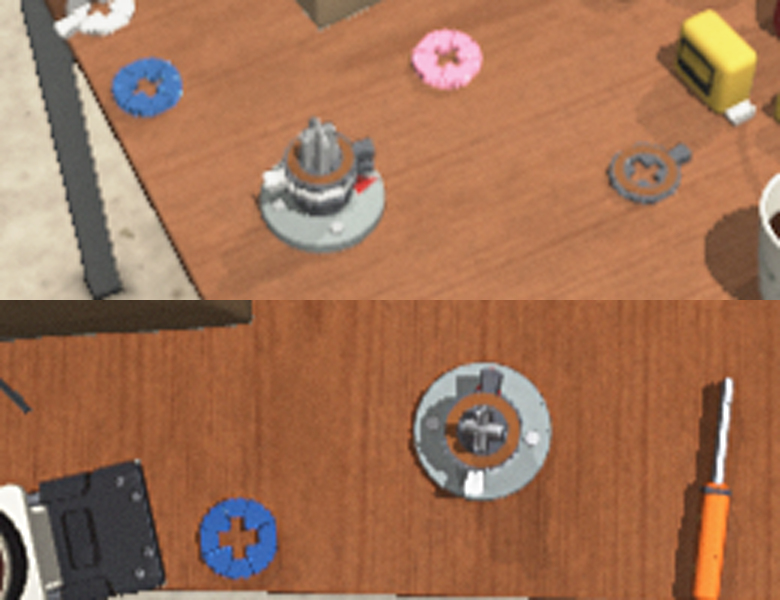

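The stack of three is fine (scene px (320,170), top px (483,430)). Steel b and blue are unmoved.

>>> {"op": "send_rows", "data": {"steps": [[0.3,1.5,-2.5,40,0,0,0],[0.3,1.5,-2.5,85,0,0,0],[0.3,1.5,-2.5,105,0,0,0],[0.3,1.5,-2.5,108,0,0,0],[0.3,1.5,-2.5,108,0,0,0],[0.3,1.5,-2.5,108,0,0,0],[0.3,1.5,-2.5,108,0,0,0],[0.3,1.5,-2.5,108,0,0,0],[0.3,1.5,-2.5,108,0,0,0],[0.3,1.5,-2.5,108,0,0,0]]}}

```text
time: 24.25
position: [394.1, 228.8, 24.6]
orientation: [-0.121, 0.993, 0.0, 0.0]
contact_force: [-0.1, -0.2, -0.4]
gripper_width: 65.0
gripper_force: 0.0
```

Run:
```python
from h import *
rows((395.2,231.5,2,194))
```

```text
at [394.1 228.8  24.6] yaw -166.1 tilt 0.0 t 24.2 w 65.0 F [-0.1 -0.2 -0.4]
[-1.7, 2.4, 22.6] [0.0, 0.0, -0.1]
```

>>> {"op": "send_rows", "data": {"steps": [[0.3,-1.4,2,8,0,0,0],[0.3,-1.4,2,16,0,0,0],[0.3,-1.4,2,22,0,0,0],[0.3,-1.4,2,22.5,0,0,0],[0.3,-1.4,2,22.5,0,0,0],[0.6,-1.4,2,22.5,0,0,0],[0.6,-1.4,2,22.5,0,0,0],[0.6,-1.4,2,22.5,0,0,0],[0.6,-1.4,2,22.5,0,0,0],[0.6,-1.4,2,22.5,0,0,0]]}}

```text
time: 25.5
position: [395.2, 231.1, 2.3]
orientation: [-0.121, 0.993, 0.0, 0.0]
contact_force: [0.2, 0.0, 2.7]
gripper_width: 49.5
gripper_force: 30.0
```

Run:
```python
from h import *
rows((395.2,231.5,150,194),(400,100,150,180),(473.2,-31.4,130,172.1),(473.2,-31.4,100,172.1))
```

```text
at [395.2 231.1   2.3] yaw -166.1 tilt 0.03 t 25.5 w 49.5 F [0.2 0.  2.7]
[-0.2, 0.4, -147.7] [0.0, 0.0, -0.1]
[26.7, -128.4, -147.8] [0.0, 0.0, 13.9]
[-12.8, -273.6, -127.8] [0.0, 0.0, 21.8]
[-12.8, -273.6, -97.8] [0.0, 0.0, 21.8]
```

>>> {"op": "send_rows", "data": {"steps": [[0.6,0,0,-50,0,0,0],[0.6,5,-10,-105,0,0,2],[0.6,12,-50,-135,0,0,7],[0.6,20,-95,-135,0,0,13],[0.6,20,-140,-135,0,0,18],[0.6,10,-190,-132,0,0,21.8],[0.6,-5,-240,-125,0,0,21.8],[0.6,-12.5,-273.5,-110,0,0,21.8],[0.6,-12.5,-273.5,-101,0,0,21.8],[0.6,-12.5,-273.5,-101,0,0,21.8]]}}

```text
time: 26.75
position: [471.2, -30.6, 102.1]
orientation: [0.069, 0.998, 0.0, -0.002]
contact_force: [0.2, 0.1, -0.1]
gripper_width: 49.9
gripper_force: 30.0
```

>>> {"op": "send_rows", "data": {"steps": [[0.6,0,0,0,0,0,0],[0.6,0,0,0,0,0,0],[0.6,0,0,0,0,0,0],[0.6,0,0,0,0,0,0],[0.6,0,0,0,0,0,0],[0.6,0,0,0,0,0,0],[0.6,0,0,0,0,0,0],[0.6,0,0,0,0,0,0],[0.6,0,0,0,0,0,0],[0.6,0,0,0,0,0,0]]}}

```text
time: 28.0
position: [472.7, -31.5, 103.1]
orientation: [0.069, 0.998, 0.0, -0.0]
contact_force: [0.1, 0.8, -0.1]
gripper_width: 49.6
gripper_force: 30.0
```

Run:
```python
from h import *
rows((472.9,-31.4,82,172.1))
```

```text
at [472.7 -31.5 103.1] yaw 172.1 tilt 0.0 t 28.0 w 49.6 F [ 0.1  0.8 -0.1]
[-0.1, 0.2, 21.1] [0.0, -0.0, -0.0]
```

>>> {"op": "send_rows", "data": {"steps": [[0.6,0,0,4,0,0,0],[0.6,0,0,8,0,0,0],[0.6,0,0,10,0,0,0],[0.6,0,0,12,0,0,0],[0.6,0,0,14,0,0,0],[0.6,0,0,16,0,0,0],[0.6,0,0,18,0,0,0],[0.6,0,0,20,0,0,0],[0.6,0,0,21,0,0,0],[0.6,0,0,21,0,0,0]]}}

```text
time: 29.25
position: [472.7, -31.5, 82.0]
orientation: [0.069, 0.998, 0.0, -0.0]
contact_force: [0.0, 0.3, -1.2]
gripper_width: 49.6
gripper_force: 30.0
```

Run:
```python
from h import *
rows((472.9,-31.4,58.8,172.1));print(manip.state()["wrist_torque"])
```

```text
at [472.7 -31.5  82. ] yaw 172.1 tilt 0.01 t 29.2 w 49.6 F [ 0.   0.3 -1.2]
[-0.2, 0.2, 23.2] [0.0, -0.0, -0.0]
[ 0.06214228 -0.00208085  0.03083738]
```

>>> {"op": "send_rows", "data": {"steps": [[0.6,0,0,8,0,0,0],[0.6,0,0,15,0,0,0],[0.6,0,0,20,0,0,0],[0.6,0,0,22.5,0,0,0],[0.6,0,0,23.2,0,0,0],[0.6,0,0,23.2,0,0,0],[0.3,0,0,23.2,0,0,0],[0.3,0,0,23.2,0,0,0],[0.3,0,0,0,0,0,0],[0.3,0,0,-50,0,0,0]]}}

```text
time: 30.5
position: [471.3, -31.4, 131.5]
orientation: [0.069, 0.998, -0.0, -0.002]
contact_force: [1.1, 0.2, -0.0]
gripper_width: 65.2
gripper_force: 0.0
```

Run:
```python
from h import *
rows((704.4,-118.7,132,183.9),(704.4,-118.7,25,183.9))
a=manip.camera("scene")
b=cv2.resize(a[190:290,240:440],None,fx=4,fy=4,interpolation=cv2.INTER_CUBIC);cv2.imwrite("pics/g6.png",b[:,:,::-1])
```

```text
at [471.3 -31.4 131.5] yaw 172.1 tilt 0.28 t 30.5 w 65.2 F [ 1.1  0.2 -0. ]
[-242.9, -54.3, -1.6] [-0.0, -0.3, -11.8]
[-243.4, -54.3, 105.4] [-0.0, -0.3, -11.8]
```

View pics/g6.png

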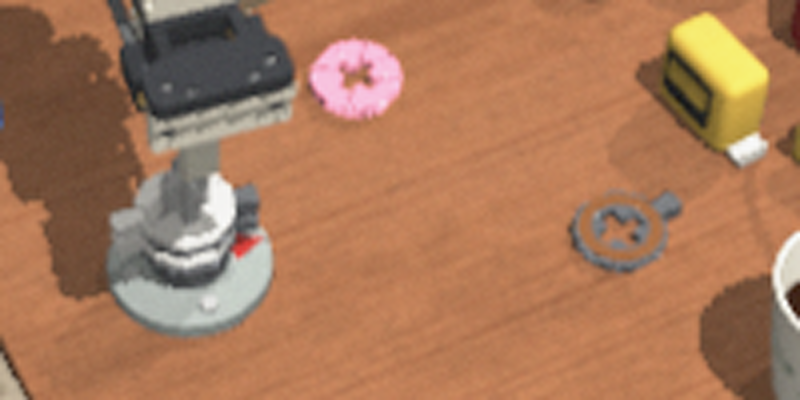

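Four plates are stacked (px (190,215)) and friction b is still in place at (622,230).

>>> {"op": "send_rows", "data": {"steps": [[0.3,-50,-11,0,0,0,-4],[0.3,-105,-24,0,0,0,-11.8],[0.3,-160,-36,0,0,0,-11.8],[0.3,-215,-48,0,0,0,-11.8],[0.3,-241.5,-54.2,30,0,0,-11.8],[0.3,-241.5,-54.2,75,0,0,-11.8],[0.3,-241.5,-54.2,110,0,0,-11.8],[0.3,-241.5,-54.2,110,0,0,-11.8],[0.3,-241.5,-54.2,110,0,0,-11.8],[0.3,-241.5,-54.2,110,0,0,-11.8]]}}

```text
time: 31.8
position: [706.1, -118.8, 24.6]
orientation: [-0.034, 0.999, -0.0, 0.002]
contact_force: [-0.4, 0.3, 0.4]
gripper_width: 65.3
gripper_force: 0.0
```

>>> {"op": "send_rows", "data": {"steps": [[0.3,0,0,5,0,0,0],[0.3,0,0,10,0,0,0],[0.3,0,0,10,0,0,0],[0.3,0,0,10,0,0,0],[0.3,0,0,10,0,0,0],[0.3,0,0,10,0,0,0],[0.3,0,0,10,0,0,0],[0.3,0,0,10,0,0,0],[0.3,0,0,10,0,0,0],[0.3,0,0,10,0,0,0]]}}

```text
time: 33.05
position: [704.5, -118.5, 12.1]
orientation: [-0.034, 0.999, -0.0, -0.0]
contact_force: [-0.2, -1.0, 0.2]
gripper_width: 65.0
gripper_force: 0.0
```

Run:
```python
from h import *
rows((704.2,-118.7,2,183.9))
```

```text
at [ 704.5 -118.5   12.1] yaw -176.1 tilt 0.0 t 33.0 w 65.0 F [-0.2 -1.   0.2]
[0.3, -0.2, 10.1] [-0.0, -0.0, -0.0]
```

>>> {"op": "send_rows", "data": {"steps": [[0.3,0,0,5,0,0,0],[0.3,0,0,10,0,0,0],[0.3,0,0,10,0,0,0],[0.3,0,0,10,0,0,0],[0.3,0,0,10,0,0,0],[0.6,0,0,10,0,0,0],[0.6,0,0,10,0,0,0],[0.6,0,0,10,0,0,0],[0.6,0,0,10,0,0,0],[0.6,0,0,10,0,0,0]]}}

```text
time: 34.3
position: [704.5, -118.5, 2.2]
orientation: [-0.034, 0.999, -0.0, 0.0]
contact_force: [-0.4, -0.3, 1.4]
gripper_width: 49.2
gripper_force: 30.0
```

Run:
```python
from h import *
rows((704.4,-118.5,130,183.9),(473.1,-31.4,130,172.1),(473.1,-31.4,103,172.1))
```

```text
at [ 704.5 -118.5    2.2] yaw -176.1 tilt 0.01 t 34.3 w 49.2 F [-0.4 -0.3  1.4]
[0.1, 0.0, -127.8] [-0.0, 0.0, -0.0]
[225.0, 102.6, -127.8] [0.0, 0.0, 11.8]
[225.0, 102.6, -100.8] [0.0, 0.0, 11.8]
```

>>> {"op": "send_rows", "data": {"steps": [[0.6,0,0,-50,0,0,0],[0.6,0,0,-105,0,0,0],[0.6,40,18,-125,0,0,4],[0.6,92,42,-125,0,0,11.8],[0.6,145,66,-125,0,0,11.8],[0.6,195,89,-120,0,0,11.8],[0.6,225.2,102.6,-110,0,0,11.8],[0.6,225.2,102.6,-101,0,0,11.8],[0.6,225.2,102.6,-101,0,0,11.8],[0.6,225.2,102.6,-101,0,0,11.8]]}}

```text
time: 35.55
position: [474.5, -31.9, 103.2]
orientation: [0.069, 0.998, -0.0, 0.001]
contact_force: [0.7, 0.0, -0.2]
gripper_width: 49.1
gripper_force: 30.0
```

>>> {"op": "send_rows", "data": {"steps": [[0.6,0,0,0,0,0,0],[0.6,0,0,0,0,0,0],[0.6,0,0,0,0,0,0],[0.6,0,0,0,0,0,0],[0.6,0,0,0,0,0,0],[0.6,0,0,0,0,0,0],[0.6,0,0,0,0,0,0],[0.6,0,0,0,0,0,0],[0.6,0,0,0,0,0,0],[0.6,0,0,0,0,0,0]]}}

```text
time: 36.8
position: [472.9, -31.4, 103.1]
orientation: [0.069, 0.998, 0.0, 0.0]
contact_force: [1.1, -0.8, -0.5]
gripper_width: 49.7
gripper_force: 30.0
```

Run:
```python
from h import *
rows((473,-31.4,82,172.1))
```

```text
at [472.9 -31.4 103.1] yaw 172.1 tilt 0.0 t 36.8 w 49.7 F [ 1.1 -0.8 -0.5]
[-0.1, -0.0, 21.1] [0.0, 0.0, -0.0]
```

>>> {"op": "send_rows", "data": {"steps": [[0.6,0,0,4,0,0,0],[0.6,0,0,8,0,0,0],[0.6,0,0,10,0,0,0],[0.6,0,0,12,0,0,0],[0.6,0,0,14,0,0,0],[0.6,0,0,16,0,0,0],[0.6,0,0,18,0,0,0],[0.6,0,0,20,0,0,0],[0.6,0,0,21,0,0,0],[0.6,0,0,21,0,0,0]]}}

```text
time: 38.05
position: [472.8, -31.4, 82.0]
orientation: [0.069, 0.998, 0.0, -0.0]
contact_force: [-0.0, -0.1, -0.2]
gripper_width: 49.4
gripper_force: 30.0
```

Run:
```python
from h import *
rows((473,-31.4,66.6,172.1));print(manip.state()["wrist_torque"])
```

```text
at [472.8 -31.4  82. ] yaw 172.1 tilt 0.01 t 38.0 w 49.4 F [-0.  -0.1 -0.2]
[-0.2, -0.0, 15.4] [-0.0, -0.0, -0.0]
[-0.03033614  0.00970105  0.04690111]
```

>>> {"op": "send_rows", "data": {"steps": [[0.6,0,0,6,0,0,0],[0.6,0,0,11,0,0,0],[0.6,0,0,14,0,0,0],[0.6,0,0,15.4,0,0,0],[0.6,0,0,15.4,0,0,0],[0.3,0,0,15.4,0,0,0],[0.3,0,0,15.4,0,0,0],[0.3,0,0,0,0,0,0],[0.3,0,0,-50,0,0,0],[0.3,0,0,-50,0,0,0]]}}

```text
time: 39.3
position: [475.5, -31.6, 135.1]
orientation: [0.069, 0.998, 0.0, 0.004]
contact_force: [0.1, 0.3, -0.7]
gripper_width: 65.0
gripper_force: 0.0
```

Run:
```python
from h import *
im=manip.camera("top").copy()
print(solid(im,(217,298,261,342),"blue",z=8))
S=6;b=cv2.resize(im[298:342,217:261],None,fx=S,fy=S,interpolation=cv2.INTER_CUBIC)
h,s,v=cv2.split(cv2.cvtColor(b,cv2.COLOR_RGB2HSV));m=((h>95)&(h<125)&(s>100)).astype(np.uint8)*255
cs,hi=cv2.findContours(m,cv2.RETR_CCOMP,cv2.CHAIN_APPROX_NONE)
for c,q in zip(cs,hi[0]):
    if cv2.contourArea(c)>500: print(q[3],cv2.contourArea(c),cv2.minAreaRect(c),cv2.moments(c)["m10"]/cv2.moments(c)["m00"])
o=max(cs,key=cv2.contourArea)[:,0].astype(float)
w=[(a,np.ptp(o@[np.cos(np.radians(a)),np.sin(np.radians(a))]).round(1)) for a in range(-30,150,5)];print(w)
rows((398,133.4,135,185),(398,133.4,20,185))
```

```text
(array([397.7, 132.9]), None)
-1 18565.0 ((135.31980895996094, 128.3556671142578), (156.59120178222656, 147.86032104492188), 87.51044464111328) 135.28873327946852
0 4738.0 ((135.3556671142578, 127.3247299194336), (80.69862365722656, 81.38813781738281), 37.99872970581055) 135.51962853524694
[(-30, np.float64(158.4)), (-25, np.float64(158.2)), (-20, np.float64(156.9)), (-15, np.float64(154.8)), (-10, np.float64(151.9)), (-5, np.float64(148.5)), (0, np.float64(149.0)), (5, np.float64(151.9)), (10, np.float64(153.9)), (15, np.float64(155.1)), (20, np.float64(156.0)), (25, np.float64(157.1)), (30, np.float64(157.9)), (35, np.float64(157.7)), (40, np.float64(157.0)), (45, np.float64(157.7)), (50, np.float64(157.8)), (55, np.float64(156.6)), (60, np.float64(155.3)), (65, np.float64(154.7)), (70, np.float64(156.7)), (75, np.float64(158.0)), (80, np.float64(158.2)), (85, np.float64(157.2)), (90, np.float64(156.0)), (95, np.float64(157.0)), (100, np.float64(156.8)), (105, np.float64(158.1)), (110, np.float64(158.7)), (115, np.float64(159.6)), (120, np.float64(160.4)), (125, np.float64(160.9)), (130, np.float64(160.3)), (135, np.float64(159.8)), (140, np.float64(160.2)), (145, np.float64(159.3))]
at [474.  -31.4 133.5] yaw 172.1 tilt 0.24 t 39.4 w 65.0 F [-0.1  0.1  0.5]
[98.0, 152.8, -1.8] [0.0, 0.2, -12.9]
[98.5, 152.7, 113.2] [0.0, 0.2, -12.9]
```

>>> {"op": "send_rows", "data": {"steps": [[0.3,30,47,0,0,0,-5],[0.3,60,94,0,0,0,-13.4],[0.3,90,141,0,0,0,-13.4],[0.3,97,152.5,30,0,0,-13.4],[0.3,97,152.5,75,0,0,-13.4],[0.3,97,152.5,110,0,0,-13.4],[0.3,97,152.5,116,0,0,-13.4],[0.3,97,152.5,116,0,0,-13.4],[0.3,97,152.5,116,0,0,-13.4],[0.3,97,152.5,116,0,0,-13.4]]}}

```text
time: 40.6
position: [398.5, 133.2, 17.1]
orientation: [-0.048, 0.999, 0.0, 0.001]
contact_force: [0.4, 0.2, -1.0]
gripper_width: 65.4
gripper_force: 0.0
```

>>> {"op": "send_rows", "data": {"steps": [[0.3,0,0,0,0,0,0],[0.3,0,0,0,0,0,0],[0.3,0,0,0,0,0,0],[0.3,0,0,0,0,0,0],[0.3,0,0,0,0,0,0],[0.3,0,0,0,0,0,0],[0.3,0,0,0,0,0,0],[0.3,0,0,0,0,0,0],[0.3,0,0,0,0,0,0],[0.3,0,0,0,0,0,0]]}}

```text
time: 41.85
position: [397.8, 133.1, 16.1]
orientation: [-0.048, 0.999, 0.0, 0.0]
contact_force: [-0.2, 0.2, 0.6]
gripper_width: 65.2
gripper_force: 0.0
```

Run:
```python
from h import *
rows((397.7,133,2,185.5))
```

```text
at [397.8 133.1  16.1] yaw -174.5 tilt 0.0 t 41.9 w 65.2 F [-0.2  0.2  0.6]
[0.1, -0.1, 14.1] [0.0, 0.0, -0.0]
```

>>> {"op": "send_rows", "data": {"steps": [[0.3,0,0,7,0,0,0],[0.3,0,0,14,0,0,0],[0.3,0,0,14,0,0,0],[0.3,0,0,14,0,0,0],[0.3,0,0,14,0,0,0],[0.6,0,0,14,0,0,0],[0.6,0,0,14,0,0,0],[0.6,0,0,14,0,0,0],[0.6,0,0,14,0,0,0],[0.6,0,0,14,0,0,0]]}}

```text
time: 43.1
position: [397.9, 133.1, 2.2]
orientation: [-0.048, 0.999, 0.0, 0.0]
contact_force: [-0.4, 0.4, 1.8]
gripper_width: 49.8
gripper_force: 30.0
```

Run:
```python
from h import *
rows((397.7,133,130,185.5),(473,-31.4,130,172.1),(473,-31.4,103,172.1))
```

```text
at [397.9 133.1   2.2] yaw -174.5 tilt 0.02 t 43.1 w 49.8 F [-0.4  0.4  1.8]
[0.2, -0.1, -127.8] [0.0, 0.0, -0.0]
[-59.1, -170.9, -127.8] [0.0, 0.0, 13.4]
[-59.1, -170.9, -100.8] [0.0, 0.0, 13.4]
```

>>> {"op": "send_rows", "data": {"steps": [[0.6,0,0,-50,0,0,0],[0.6,0,0,-105,0,0,0],[0.6,-10,-28,-130,0,0,3],[0.6,-25,-72,-130,0,0,8],[0.6,-43,-124,-125,0,0,13.4],[0.6,-59,-171,-115,0,0,13.4],[0.6,-59,-171,-101,0,0,13.4],[0.6,-59,-171,-101,0,0,13.4],[0.6,-59,-171,-101,0,0,13.4],[0.6,-59,-171,-101,0,0,13.4]]}}

```text
time: 44.35
position: [472.8, -30.2, 103.5]
orientation: [0.068, 0.998, 0.0, 0.0]
contact_force: [0.2, -0.4, -1.6]
gripper_width: 49.4
gripper_force: 30.0
```

>>> {"op": "send_rows", "data": {"steps": [[0.6,0,0,0,0,0,0],[0.6,0,0,0,0,0,0],[0.6,0,0,0,0,0,0],[0.6,0,0,0,0,0,0],[0.6,0,0,0,0,0,0],[0.6,0,0,0,0,0,0],[0.6,0,0,0,0,0,0],[0.6,0,0,0,0,0,0],[0.6,0,0,0,0,0,0],[0.6,0,0,0,0,0,0]]}}

```text
time: 45.6
position: [472.8, -31.6, 103.1]
orientation: [0.069, 0.998, 0.0, -0.0]
contact_force: [0.3, -0.7, -0.7]
gripper_width: 49.4
gripper_force: 30.0
```

Run:
```python
from h import *
rows((473,-31.4,82,172.1))
im=manip.camera("scene");cv2.imwrite("pics/s7.png",im[:,:,::-1])
```

```text
at [472.8 -31.6 103.1] yaw 172.1 tilt 0.0 t 45.6 w 49.4 F [ 0.3 -0.7 -0.7]
[-0.1, 0.2, 21.1] [0.0, -0.0, -0.0]
```

>>> {"op": "send_rows", "data": {"steps": [[0.6,0,0.1,4,0,0,0],[0.6,0,0.1,8,0,0,0],[0.6,0,0.1,10,0,0,0],[0.6,0,0.1,12,0,0,0],[0.6,0,0.1,14,0,0,0],[0.6,0,0.1,16,0,0,0],[0.6,0,0.1,18,0,0,0],[0.6,0,0.1,20,0,0,0],[0.6,0,0.1,21,0,0,0],[0.6,0,0.1,21,0,0,0]]}}

```text
time: 46.9
position: [472.9, -31.4, 82.0]
orientation: [0.069, 0.998, 0.0, -0.0]
contact_force: [0.6, -0.3, -1.2]
gripper_width: 49.8
gripper_force: 30.0
```

Run:
```python
from h import *
rows((473,-31.4,74.5,172.1))
```

```text
at [472.9 -31.4  82. ] yaw 172.1 tilt 0.01 t 46.9 w 49.8 F [ 0.6 -0.3 -1.2]
[-0.1, 0.1, 7.5] [-0.0, -0.0, -0.0]
```

>>> {"op": "send_rows", "data": {"steps": [[0.6,0,0,4,0,0,0],[0.6,0,0,7.4,0,0,0],[0.6,0,0,7.4,0,0,0],[0.6,0,0,7.4,0,0,0],[0.3,0,0,7.4,0,0,0],[0.3,0,0,7.4,0,0,0],[0.3,0,0,-8,0,0,0],[0.3,0,0,-60,0,0,0],[0.3,0,0,-68,0,0,0],[0.3,0,0,-68,0,0,0]]}}

```text
time: 48.15
position: [472.9, -31.3, 150.4]
orientation: [0.069, 0.998, 0.0, 0.001]
contact_force: [-0.5, 0.8, -0.0]
gripper_width: 65.3
gripper_force: 0.0
```

Run:
```python
from h import *
st=manip.state();st["position"]=np.array([472.9,-31.4,150.]);rows((403,-187,150,174.9),(403,-187,60,174.9),(403,-187,10,174.9),st=st)
im=manip.camera("top");cv2.imwrite("pics/t8.png",im[:,:,::-1]);im=manip.camera("scene")
b=np.hstack([cv2.resize(cv2.imread("pics/t8.png")[255:350,370:470],None,fx=4,fy=4,interpolation=cv2.INTER_CUBIC),cv2.resize(im[205:300,240:340,::-1],None,fx=4,fy=4,interpolation=cv2.INTER_CUBIC)])
cv2.imwrite("pics/g8.png",b)
```

```text
at [472.9 -31.4 150. ] yaw 172.1 tilt 0.06 t 48.1 w 65.3 F [-0.5  0.8 -0. ]
[47.8, -163.7, -0.1] [0.0, 0.1, -2.8]
[47.9, -163.8, 89.9] [0.0, 0.1, -2.8]
[48.0, -163.8, 139.9] [0.0, 0.1, -2.8]
```

View pics/g8.png

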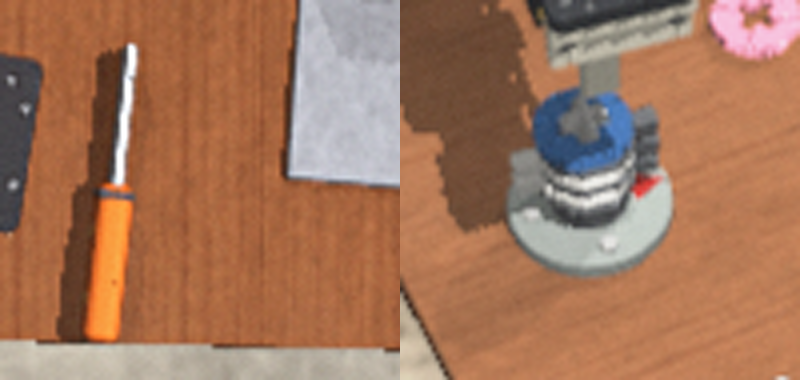

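Stack is complete, with blue flat on top (px (585,130)). Scraper unmoved: handle from (102,338) to (115,190), tip (131,47). Now for the scraper.

>>> {"op": "send_rows", "data": {"steps": [[0.3,12,-40,0,0,0,0],[0.3,28,-95,0,0,0,-1],[0.3,45,-150,0,0,0,-2.8],[0.3,47.9,-163.5,40,0,0,-2.8],[0.3,47.9,-163.5,75,0,0,-2.8],[0.3,47.9,-163.5,100,0,0,-2.8],[0.3,47.9,-163.5,100,0,0,-2.8],[0.3,47.9,-163.5,100,0,0,-2.8],[0.3,47.9,-163.5,100,0,0,-2.8],[0.3,47.9,-163.5,100,0,0,-2.8]]}}

```text
time: 49.5
position: [403.4, -186.9, 50.8]
orientation: [0.045, 0.999, -0.0, 0.001]
contact_force: [-0.3, -0.1, 0.2]
gripper_width: 65.2
gripper_force: 0.0
```

Run:
```python
from h import *
rows((403,-186.5,3,174.9))
im=cv2.imread("pics/t8.png")[:,:,::-1].copy();S=6;u0,v0=430,200
b=cv2.resize(im[v0:315,u0:495],None,fx=S,fy=S,interpolation=cv2.INTER_CUBIC)
h,s,v=cv2.split(cv2.cvtColor(b,cv2.COLOR_RGB2HSV))
for nm,m,z in(("block",(h>14)&(h<32)&(v>170),45),("grey",(s<60)&(v>100)&(np.arange(b.shape[0])[:,None]>75*S),6)):
    m=cv2.morphologyEx(m.astype(np.uint8)*255,cv2.MORPH_CLOSE,np.ones((25,25)));cs,_=cv2.findContours(m,cv2.RETR_EXTERNAL,cv2.CHAIN_APPROX_NONE)
    r=cv2.boxPoints(cv2.minAreaRect(max(cs,key=cv2.contourArea)))
    W=np.array([ray("top",(x+.5)/S-.5+u0,(y+.5)/S-.5+v0,z)[:2] for x,y in r])
    print(nm,W.round(1).tolist(),[np.degrees(np.arctan2(*(W[(i+1)%4]-W[i])[::-1])).round(1) for i in range(4)])
```

```text
at [ 403.4 -186.9   50.8] yaw 174.9 tilt 0.1 t 49.5 w 65.2 F [-0.3 -0.1  0.2]
[0.5, 0.4, 47.8] [-0.0, 0.1, -0.0]
block [[543.8, -289.3], [626.9, -294.5], [624.3, -351.4], [541.2, -345.8]] [np.float64(-3.6), np.float64(-92.6), np.float64(176.2), np.float64(87.4)]
grey [[445.6, -279.1], [500.7, -281.8], [498.6, -346.5], [443.5, -343.5]] [np.float64(-2.9), np.float64(-91.9), np.float64(176.9), np.float64(88.1)]
```

>>> {"op": "send_rows", "data": {"steps": [[0.3,0.2,0.3,20,0,0,0],[0.3,0.2,0.3,40,0,0,0],[0.3,0.2,0.3,47,0,0,0],[0.3,0.2,0.3,47,0,0,0],[0.3,0.2,0.3,47,0,0,0],[0.9,0.2,0.3,47,0,0,0],[0.9,0.2,0.3,47,0,0,0],[0.9,0.2,0.3,47,0,0,0],[0.9,0.2,0.3,47,0,0,0],[0.9,0.2,0.3,47,0,0,0]]}}

```text
time: 50.75
position: [402.7, -186.4, 3.1]
orientation: [0.045, 0.999, 0.0, -0.0]
contact_force: [0.1, -0.5, 0.1]
gripper_width: 20.0
gripper_force: 0.0
```

Run:
```python
from h import *
rows((403,-186.5,40,174.9),(416.3,-309.5,40,176.6),(416.3,-309.5,10.5,176.6))
```

```text
at [ 402.7 -186.4    3.1] yaw 174.9 tilt 0.0 t 50.8 w 20.0 F [ 0.1 -0.5  0.1]
[-0.3, -0.0, -36.9] [0.0, -0.0, -0.0]
[-24.5, -121.4, -36.9] [0.0, -0.0, -1.7]
[-24.5, -121.4, -7.4] [0.0, -0.0, -1.7]
```

>>> {"op": "send_rows", "data": {"steps": [[0.9,0,0,0,0,0,0],[0.9,0,0,0,0,0,0],[0.9,0,0,0,0,0,0],[0.9,0,0,-20,0,0,0],[0.9,0,0,-37,0,0,0],[0.9,-8,-40,-37,0,0,-0.5],[0.9,-17,-85,-37,0,0,-1.2],[0.9,-24.5,-121.4,-37,0,0,-1.7],[0.9,-24.5,-121.4,-37,0,0,-1.7],[0.9,-24.5,-121.4,-37,0,0,-1.7]]}}

```text
time: 52.0
position: [415.6, -308.3, 39.6]
orientation: [0.03, 1.0, 0.001, -0.001]
contact_force: [0.1, 0.5, -1.5]
gripper_width: 18.1
gripper_force: 30.0
```

>>> {"op": "send_rows", "data": {"steps": [[0.9,0,0,5,0,0,0],[0.9,0,0,15,0,0,0],[0.9,0,0,25,0,0,0],[0.9,0,0,28,0,0,0],[0.9,0,0,28,0,0,0],[0.9,0,0,28,0,0,0],[0.9,0,0,28,0,0,0],[0.9,0,0,28,0,0,0],[0.9,0,0,28,0,0,0],[0.9,0,0,28,0,0,0]]}}

```text
time: 53.25
position: [416.3, -309.6, 12.1]
orientation: [0.03, 1.0, -0.0, 0.0]
contact_force: [0.0, -0.2, -1.4]
gripper_width: 17.7
gripper_force: 30.0
```

Run:
```python
from h import *
rows((416.3,-309.5,10.5,176.6),(506,-314.8,10.5,176.6))
print(manip.state()["gripper_force"])
im=manip.camera("scene");cv2.imwrite("pics/s9.png",im[:,:,::-1]);t=manip.camera("top");cv2.imwrite("pics/t9.png",t[:,:,::-1])
f=lambda a:cv2.resize(a,(400,400),interpolation=cv2.INTER_CUBIC)
cv2.imwrite("pics/g9.png",np.hstack([f(t[200:320,380:500]),f(im[280:400,290:410])])[:,:,::-1])
```

```text
at [ 416.3 -309.6   12.1] yaw 176.6 tilt 0.01 t 53.2 w 17.7 F [ 0.  -0.2 -1.4]
[0.0, 0.1, 1.6] [-0.0, 0.0, -0.0]
[-89.9, 0.1, 1.6] [-0.0, 0.0, -0.0]
29.988150000572205
```

View pics/g9.png

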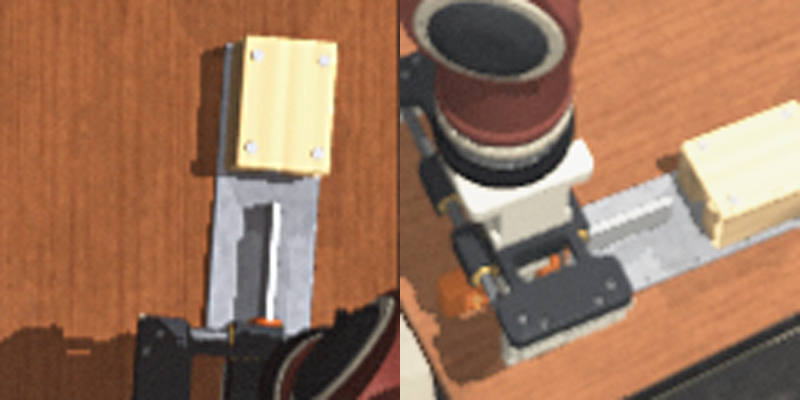

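The blade (top crop px (277,205)–(270,320)) lines up with the slot axis once parallax is allowed for, tip about 20 mm short of the mouth. Insert in stages.

>>> {"op": "send_rows", "data": {"steps": [[0.9,-6,0,1,0,0,0],[0.9,-12,0,1.5,0,0,0],[0.9,-18,0,1.5,0,0,0],[0.9,-24,0,1.5,0,0,0],[0.9,-30,0,1.5,0,0,0],[0.9,-36,0,1.5,0,0,0],[0.9,-40,0,1.5,0,0,0],[0.9,-45,0,1.5,0,0,0],[0.9,-45,0,1.5,0,0,0],[0.9,-45,0,1.5,0,0,0]]}}

```text
time: 54.6
position: [460.9, -312.2, 10.5]
orientation: [0.03, 1.0, 0.0, -0.0]
contact_force: [-0.7, -0.9, -1.8]
gripper_width: 17.6
gripper_force: 30.0
```

Run:
```python
from h import *
rows((506,-314.8,10.2,176.6));print(manip.state()["wrist_torque"])
```

```text
at [ 460.9 -312.2   10.5] yaw 176.6 tilt 0.03 t 54.6 w 17.6 F [-0.7 -0.9 -1.8]
[-45.1, 0.1, 0.3] [0.0, -0.0, -0.0]
[ 0.04013207  0.01002283 -0.02817745]
```

>>> {"op": "send_rows", "data": {"steps": [[0.9,-6,0,0,0,0,0],[0.9,-12,0,0,0,0,0],[0.9,-18,0,0,0,0,0],[0.9,-24,0,0,0,0,0],[0.9,-30,0,0,0,0,0],[0.9,-35,0,0.3,0,0,0],[0.9,-39,0,0.6,0,0,0],[0.9,-41,0,0.8,0,0,0],[0.9,-42,0,0.8,0,0,0],[0.9,-42,0,0.8,0,0,0]]}}

```text
time: 55.85
position: [503.0, -314.7, 9.7]
orientation: [0.03, 1.0, 0.0, -0.0]
contact_force: [-0.2, 0.1, -1.0]
gripper_width: 18.0
gripper_force: 30.0
```

Run:
```python
from h import *
rows((506,-314.8,9.5,176.6));print(manip.state()["wrist_torque"])
```

```text
at [ 503.  -314.7    9.7] yaw 176.6 tilt 0.01 t 55.9 w 18.0 F [-0.2  0.1 -1. ]
[-3.0, 0.1, 0.2] [0.0, -0.0, -0.0]
[ 0.04889418 -0.00775743 -0.00573873]
```

Now push slowly until the shoulder touches the block.

>>> {"op": "send_rows", "data": {"steps": [[0.9,-0.6,0,0.3,0,0,0],[0.9,-1.2,0,0.3,0,0,0],[0.9,-1.8,0,0.3,0,0,0],[0.9,-2.4,0,0.3,0,0,0],[0.9,-3,0,0.3,0,0,0],[0.9,-3.5,0,0.3,0,0,0],[0.9,-4,0,0.3,0,0,0],[0.9,-4,0,0.3,0,0,0],[0.9,-4,0,0.3,0,0,0],[0.9,-4,0,0.3,0,0,0]]}}

```text
time: 57.1
position: [504.9, -314.8, 9.2]
orientation: [0.03, 1.0, 0.001, -0.002]
contact_force: [-5.9, 0.6, 1.5]
gripper_width: 17.7
gripper_force: 30.0
```

>>> {"op": "send_rows", "data": {"steps": [[0.9,-0.6,0,0,0,0,0],[0.9,-1.2,0,0,0,0,0],[0.9,-1.8,0,0,0,0,0],[0.9,-2.4,0,0,0,0,0],[0.9,-3,0,0,0,0,0],[0.9,-3,0,0,0,0,0],[0.9,-3,0,0,0,0,0],[0.9,-3,0,0,0,0,0],[0.9,-3,0,0,0,0,0],[0.9,-3,0,0,0,0,0]]}}

```text
time: 58.35
position: [504.9, -314.8, 9.3]
orientation: [0.031, 1.0, 0.001, -0.005]
contact_force: [-10.1, 1.2, 6.5]
gripper_width: 17.8
gripper_force: 30.0
```

>>> {"op": "send_rows", "data": {"steps": [[0.9,2,0,0,0,0,0],[0.9,3.5,0,0,0,0,0],[0.9,3.5,0,0,0,0,0],[0.5,3.5,0,0,0,0,0],[0.5,3.5,0,0,0,0,0],[0.5,3.5,0,0,0,0,0],[0.5,3.5,0,-15,0,0,0],[0.5,3.5,0,-70,0,0,0],[0.5,3.5,0,-125,0,0,0],[0.5,3.5,0,-180,0,0,0]]}}

```text
time: 59.6
position: [506.8, -315.0, 192.5]
orientation: [0.03, 1.0, -0.0, 0.001]
contact_force: [1.1, 0.7, -1.4]
gripper_width: 46.7
gripper_force: 0.0
```

>>> {"op": "send_rows", "data": {"steps": [[0.5,20,40,0,0,0,0],[0.5,40,90,0,0,0,0],[0.5,50,145,0,0,0,0],[0.5,50,145,0,0,0,0],[0.5,50,145,0,0,0,0],[0.5,50,145,0,0,0,0],[0.5,50,145,0,0,0,0],[0.5,50,145,0,0,0,0],[0.5,50,145,0,0,0,0],[0.5,50,145,0,0,0,0]]}}

```text
time: 60.85
position: [465.3, -167.3, 189.4]
orientation: [0.03, 1.0, 0.0, -0.0]
contact_force: [0.3, -0.2, 0.3]
gripper_width: 46.4
gripper_force: 0.0
```

Run:
```python
from h import *
rows()
im=manip.camera("scene");t=manip.camera("top")
f=lambda a:cv2.resize(a,(400,400),interpolation=cv2.INTER_CUBIC)
cv2.imwrite("pics/g10.png",np.hstack([f(t[200:320,380:500]),f(im[200:400,240:440])])[:,:,::-1])
```

```text
at [ 465.3 -167.3  189.4] yaw 176.6 tilt 0.01 t 60.9 w 46.4 F [ 0.3 -0.2  0.3]
```

View pics/g10.png

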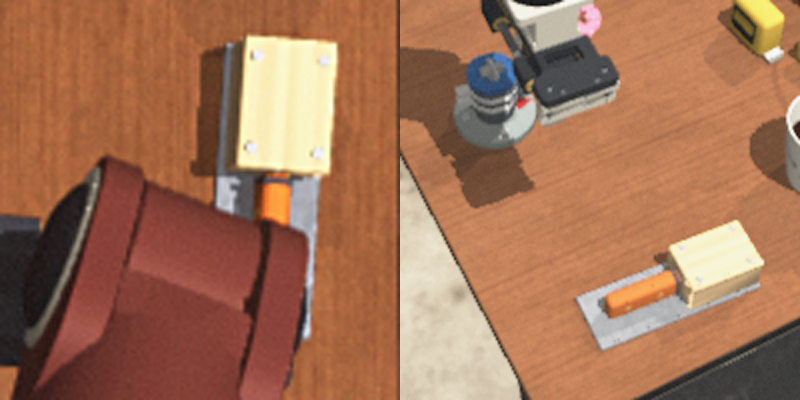

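The scraper's handle is up against the block (top px (275,178)) and the stack stands complete at scene px (492,75). Handing in.

```bash
python3 -c "
from bench import manip
print(manip.close_job())"
```

```text
the job is handed in; nothing more can be done
None
```

I stacked all five toothed plates on the hub in order with the blue pressure plate on top, slid the scraper home against its rack, and handed the job in at about 61 s; the result of the judging was not shown.

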